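# Tighten the guarded clamp nut of the filtration cell

### The arm

A 6-joint arm with a two-finger parallel gripper is mounted at the origin on a cart in front of the work surface, level with it; the furniture and walls round the work are solid. World frame = base frame: x ahead of the robot, y to its left, z up, the work surface at z = 0. Lengths are in m, angles in rad, forces in N, time in s.
With the tool pointing down it reaches from about 0.35 to 0.775 m from the base axis. Payload 5.5 kg.
Tool frame: the origin (TCP) lies at the very end of the fingers, on their centre line; the grasp point (between the pads) lies 19 mm behind it; z points along the fingers, x is the direction in which the jaws open and shut, and the axes are right-handed (so a half turn about z gives the same grasp; the last joint's range is limited). The gripper opens to 85 mm and grips with 20 to 120 N. Pads are 22 mm wide; open, the fingers measure 114 mm over their backs; the gripper's body (76 mm by 85 mm) begins 54 mm behind the grasp point. The pads swing forward as they close: fully open they stand 13 mm farther back than shut.
Start: joints at [-1.333, 0.313, 0.046, 1.304, 0, 1.431], TCP at [0.212, -0.534, 0.231] pointing down, gripper open.
Joint ranges: [-2.76, 2.76], [-0.86, 1.69], [-1.03, 1.26], [-2.2, 2.34], [-1.47, 1.5], [-3.14, 3.14]. Speed limits (rad/s): [2.57, 2.57, 3.14, 3.14, 3.14, 3.14].

### API

Orientations are given as a unit quaternion [w, x, y, z].
In Python, from workcell import monitor, eyes, ticket gives the robot as it stands.
- The arm moves only by the tool send_rows, never from a script. Its argument "targets" is a list of rows, each a list of 5 numbers: the shift along the world's x, y, z in m, then the turn about the world's z in degrees, then the closure in counts, from 0 (fully open) to 255 (shut). A call has 1 to 12 rows; each row shifts and turns the commanded pose from where the row before left it; what a row does not reach is not made up. A row lasts 1/10 s, in which the tool goes at most 50 mm and 8.59 degrees, less where a joint would pass 70% of its speed; a pose out of reach is approached as far as the arm can. A call is refused whole if a number of a shift passes 0.05 or a number of a turn 8.59, either way. A call with a gripper value outside its range is refused whole. The fingers move at their own pace and stop on an object; "newtons" is the grip in N (left out, the last holds). Time passes only in rows, so rows that do not move let the fingers close. It gives the time, the measured TCP pose, the force and the opening at its end, in the units of the state.
- monitor.get_state(): the state, without advancing time (a new reading comes with each control period).
- eyes.read_camera(name): name is "side" or "top"; returns a dict with "img" (480x640x3 uint8, red, green, blue), "z_map" (480x640 float32, m along the optical axis (not along the pixel's ray), 0 where there is no reading), "camera_matrix" (3x3 intrinsics, pixels), "pose" (4x4, takes a point from camera to world coordinates). Camera axes: x right, y down, z forward; pixel columns grow to the right and rows downward; lengths in m; the calibration is good to about 2 mm. A picture is of the moment at which its call begins.
- ticket.hand_in(): hands the job in, once; it reports no verdict.
Trained networks look in the newest picture that a camera, given by its name, has taken for a name from the list of things; names that differ only in an ending like _2 or _b are one class to them, and where a whole thing is asked for, a point or a joint stands for the part that bears it (a point fixed in the world has none). Each returns a list of dicts, best first, with "conf" (0 to 1); they miss things now and then, are a little off and sometimes report something else, mostly with a low value. They report only what shows in the picture. A call takes as long as a camera call.
- eyes.spot_in(name, camera): "xyz" ([x, y, z] in m, in world coordinates, good to about 4 mm: the middle of the surface that is visible of it).
- eyes.tip_of(name, camera): "xyz" ([x, y, z] in m, in world coordinates, good to about 4 mm: a listed point, or the origin of a listed thing).
The state is a dict: "clock": time; "joint_pos": joint angles; "qvel": joint speeds; "tau": joint torques, N m; "tcp_pos": TCP position; "orientation": TCP orientation; "wrist_force": force on the tool from outside, world axes, zero at the start; "ft_torque": the same for the moment, N m; "finger_gap": finger opening in m.
Only numpy, scipy, OpenCV 4.12 (cv2) and the standard library are available. Lean on these libraries where they do the work, as an engineer would, in place of code of your own. Each camera call takes 0.05 s, during which the arm holds its last target.

### The job

Take the ring wrench from the black mat and tighten (clockwise) the steel clamp nut of the filtration cell until it stops against its end and is snug, lifting the wrench off and reseating it for each short stroke because the two guard walls block a full turn. Lean on it firmly for a moment at the end but do not overtighten, do not jam the wrench hard against the walls, set the wrench on the nut gently, and turn it with the wrench, never with the fingers. Then lay the wrench flat back on the mat, let go, and leave the other things on the bench where they are.

Things in the scene. Friction and masses are not known exactly. Their poses are not given: they have to be found in the camera images.
- wrench: Loose steel ring wrench, 0.18 to 0.29 kg, lying on the mat. Origin: centre of the ring's underside; z up; handle along its own -x. Ring 58 mm across, 18 mm high, six-sided through hole 37.6 mm across flats, a flat square to x and every 60 degrees. Handle: bar 14 mm wide, 6 to 28 mm above the underside, out to 136 mm, ending in a round foot 22 mm across that reaches down to the underside.
- wrench_ring (a point): Centre of the wrench ring's underside (same as the wrench's origin), axes as the wrench.
- wrench_grip (a point): Place to grip the handle from above, fingers closing across its 14 mm width (wrench y): 95 mm from the ring's centre, 17 mm above the underside. Held here the fingers stay clear of the guard walls. Axes as the wrench.
- filter_cell: Filtration cell, fixed; place and yaw vary. Origin on the bench under the nut's axis; z up. A steel chamber (100 mm across, 104 mm high) stands 92 mm along +x; the gap for the wrench handle opens along -x. The nut stands on a grey post 80 mm across, 40 mm high. The guard walls stop the handle at wrench yaw -0.84 and +0.84 rad relative to the cell.
- guard_left: Grey upright guard wall at the nut's +y side, part of the cell: 28 x 14 mm, 80 mm high, 34 to 62 mm out from the nut's axis. Origin under its centre. A tightening (clockwise) stroke ends here, its face flush with the handle's side. Push on it with less than 20 N.
- guard_right: The like guard wall at the nut's -y side, where the back swing ends. Push on it with less than 20 N.
- nut_seat (a point): On the nut's axis, 44 mm over the bench: top of the nut's flange (66 mm across), where the seated ring rests. Turns with the nut; z up. Above it the hexagon, 36 mm across flats, 11 mm high (top 2.5 mm bevelled round), a flat square to this x axis and every 60 degrees, and a stud 22 mm across to 20 mm. The wrench fits with its x along this x or 60-degree steps, 5 degrees play each way.
- nut (a joint): Turn of the nut, rad, growing clockwise from above (tightening). Starts at 0.55 to 1.6, stays where left, hard stop at 2.75 (tight): the red marks on flange and post meet. There the wrench fits at yaw -0.26 rad relative to the cell. Turning takes 0.35 N m (4 N sideways at the grip), felt only in motion. Snug: a steady 1.0 to 1.5 N m about the axis at the stop (10 to 15 N); more overtightens. On the hexagon's top press under 30 N.
- tool_mat: Black rubber mat, fixed, 250 x 170 x 3 mm (x, y, z), origin at the centre of its underside; place and yaw vary.
- bottle_amber: Bystander: amber bottle with black cap, 56 mm across, 118 mm high, origin under its centre.
- slide_box: Bystander: white and blue slide box, 56 x 82 x 34 mm, origin under its centre.
- beaker: Bystander: glass beaker with sticks, 54 mm across, 70 mm high, origin under its centre.
- dropper_1: Bystander: white dropper bottle with yellow cap, 26 mm across, 70 mm high, origin under its centre.
- petri_1: Bystander: petri dish with pink filling, 59 mm across, 13 mm high, origin under its centre.

How it is judged:
By the outcome, as a careful person would: the job done as asked, in the order asked, and still so for the second after the job is handed in, with the robot touching nothing.
It also fails if it takes over 72 s, if anything falls off the work surface, if the arm or the gripper's body presses on something with over 40 N, if the wrist force passes 120 N, or if a joint passes its speed limit or range.

## Working session

There is one attempt and no reset: what is moved stays moved. The work goes in short steps, Python scripts to look and compute and a tool call to move; the robot and the scene stay as the last step left them, time stands still between calls to the robot, and variables do not carry over. Pictures are saved under pics/ and viewed, and the job is handed in when it is done.

Besides the shell and the picture viewer there is one more tool, called after "Request:" as name(argument=value, ...) on one line, values as JSON. send_rows: Moves the arm, as the interface text tells. Its arguments: {"type":"object","properties":{"targets":{"type":"array"},"newtons":{"type":"number"}},"required":["targets"]}

```bash
mkdir -p pics; ls; python3 - <<'E'
from workcell import monitor, eyes
import cv2,numpy as np
print(monitor.get_state())
for c in ("top","side"):
    d=eyes.read_camera(c)
    cv2.imwrite(f"pics/{c}0.png",d["img"][:,:,::-1])
    np.savez(f"/tmp/{c}0.npz",**d)
    print(c,d["camera_matrix"].tolist(),d["pose"].round(3).tolist())
    for n in ("wrench_ring","wrench_grip","filter_cell","nut_seat","guard_left","guard_right","tool_mat"):
        print(c,n,[(np.round(r["xyz"],4).tolist(),round(r["conf"],2)) for r in eyes.tip_of(n,c)][:2])
E
```

```text
pics
{'clock': 0.0, 'joint_pos': array([-1.33258227e+00,  3.14012060e-01,  4.50052326e-02,  1.30359449e+00,
       -6.49108128e-06,  1.43119588e+00]), 'qvel': array([-1.02759155e-03, -1.13019471e-03, -1.50325001e-03,  1.01688462e-04,
        6.35782810e-05,  6.76554159e-04]), 'tau': array([ 1.53215897e-04, -4.80634582e+01,  2.98530364e+01,  1.94687967e-02,
       -2.21446123e-05,  6.42844668e-06]), 'tcp_pos': array([ 0.21198253, -0.53396461,  0.23041297]), 'orientation': array([-6.03528380e-04,  8.27311576e-01, -5.61742594e-01, -6.71018674e-04]), 'wrist_force': array([-0.75089817, -0.43868969,  0.15688331]), 'ft_torque': array([-0.00399847, -0.01365512, -0.00633244]), 'finger_gap': 0.08561947475631536}
top [[468.9598463559453, 0.0, 316.0139142876014], [0.0, 468.9598463559453, 242.26656515489123], [0.0, 0.0, 1.0]] [[-0.019, -0.987, 0.162, 0.369], [-1.0, 0.021, 0.009, -0.036], [-0.012, -0.161, -0.987, 1.264], [0.0, 0.0, 0.0, 1.0]]
top wrench_ring [([0.5391, 0.2925, 0.0017], 0.78), ([0.5437, 0.2879, -0.0024], 0.42)]
top wrench_grip [([0.4452, 0.2637, 0.0219], 0.84)]
top filter_cell [([0
[... 330 characters left out ...]
94)]
side [[550.4719620281554, 0.0, 319.0381918965437], [0.0, 550.4719620281554, 241.56639192589628], [0.0, 0.0, 1.0]] [[0.999, -0.02, 0.038, 0.507], [-0.042, -0.618, 0.785, -1.036], [0.007, -0.786, -0.618, 0.852], [0.0, 0.0, 0.0, 1.0]]
side wrench_ring [([0.5389, 0.2843, -0.0003], 0.81)]
side wrench_grip [([0.4485, 0.2662, 0.0236], 0.87), ([0.5402, 0.2837, -0.0008], 0.63)]
side filter_cell [([0.5843, -0.0308, -0.0036], 0.89)]
side nut_seat [([0.5801, -0.0294, 0.0407], 0.75)]
side guard_left [([0.5531, 0.0137, 0.0011], 0.48)]
side guard_right [([0.5605, -0.0784, -0.0004], 0.61), ([0.435, -0.3669, -0.0057], 0.22)]
side tool_mat [([0.4646, 0.2903, 0.0008], 0.94), ([0.4, -0.261, 0.0006], 0.19)]
```

View pics/top0.png

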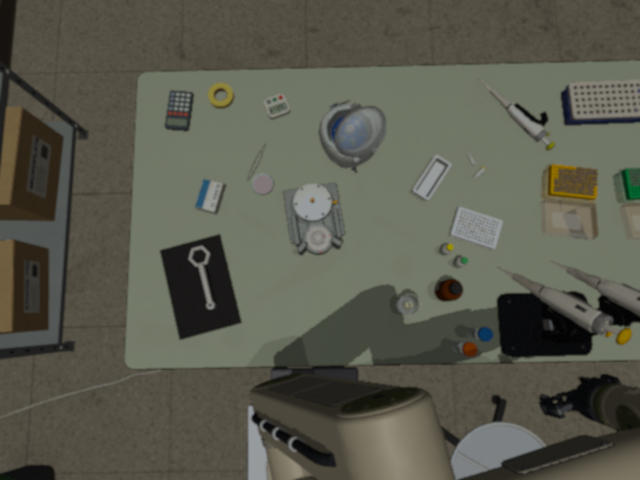

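View pics/side0.png

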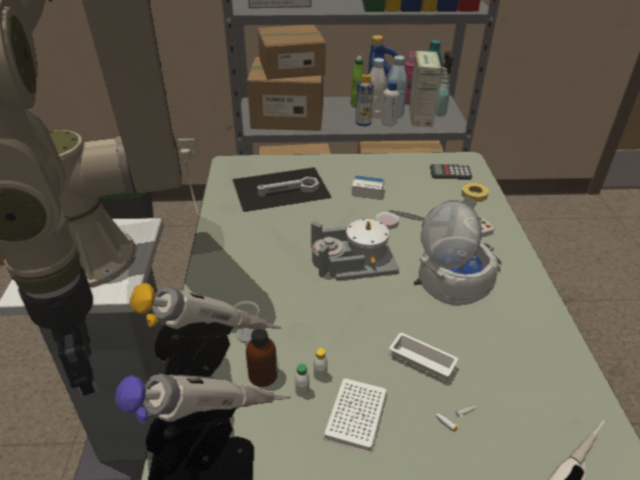

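```bash
cat > h.py <<'E'
import numpy as np,cv2
def cloud(d):
    K=d["camera_matrix"];z=d["z_map"];v,u=np.mgrid[:480,:640]
    p=np.stack([(u-K[0,2])*z/K[0,0],(v-K[1,2])*z/K[1,1],z],-1)
    P=p@d["pose"][:3,:3].T+d["pose"][:3,3]
    P[z<=0]=np.nan
    return P
E
python3 - <<'E'
import numpy as np,cv2
from h import cloud
for c,(u0,v0,w,h),s in (("top",(270,170,90,90),8),("side",(290,190,120,100),6)):
    d=np.load(f"/tmp/{c}0.npz"); im=d["img"][v0:v0+h,u0:u0+w,::-1]
    cv2.imwrite(f"pics/{c}z.png",np.clip(cv2.resize(im,None,fx=s,fy=s,interpolation=cv2.INTER_CUBIC)*1.0,0,255).astype(np.uint8)[:600])
d=np.load("/tmp/top0.npz");P=cloud(d)
# wrench
for c in("top","side"):
    d=np.load(f"/tmp/{c}0.npz");P=cloud(d);img=d["img"].astype(int)
    reg=(abs(P[...,0]-.49)<.12)&(abs(P[...,1]-.28)<.1)
    m=reg&(P[...,2]>.012)
    q=P[m];print(c,m.sum(),np.nanmedian(P[reg][:,2]),q[:,2].max())
    xy=q[:,:2];print(xy.min(0),xy.max(0))
    # bench height check
    b=(abs(P[...,0]-.7)<.05)&(abs(P[...,1]-.2)<.05);print("bench z",np.nanmedian(P[b][:,2]))
    # chamber
    m=(abs(P[...,0]-.67)<.1)&(abs(P[...,1]+.03)<.08)&(P[...,2]>.095)&(P[...,2]<.112)
    q=P[m];
    (cx,cy),r=cv2.minEnclosingCircle(q[:,:2].astype(np.float32));print("chamber",cx,cy,r,q.mean(0),m.sum(),np.median(q[:,2]))
E
```

```text
top 469 0.0022188954694258856 0.03899908986630951
[0.39988544 0.21742987] [0.56795163 0.31661951]
bench z 8.710843998982476e-05
chamber 0.6691012382507324 -0.01836828514933586 0.0049261790700256824 [ 0.6699185  -0.0183316   0.10116624] 13 0.1011574076660271
side 534 0.005184527256051785 0.0399016676476025
[0.39871985 0.2391576 ] [0.56620366 0.31899982]
bench z 0.0030530893677058746
chamber 0.6696499586105347 -0.020214030519127846 0.005950204562395811 [ 0.66923342 -0.01969002  0.10114454] 25 0.10100300579071952
```

View pics/topz.png

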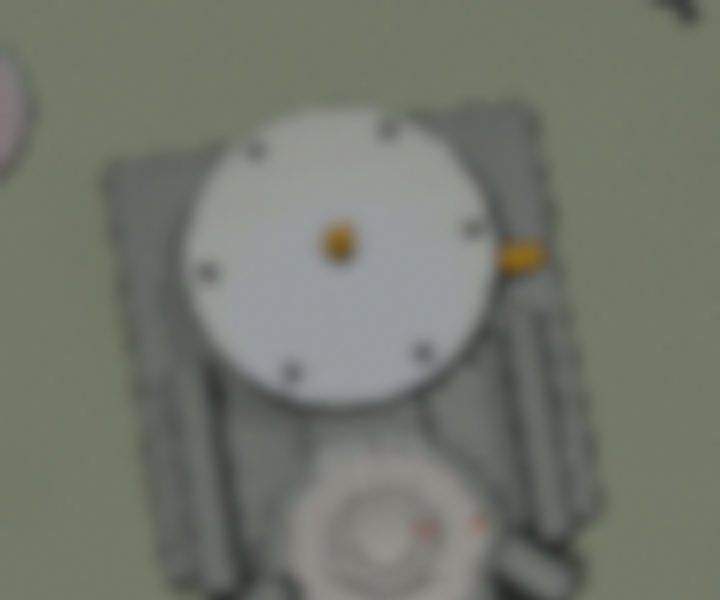

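View pics/sidez.png

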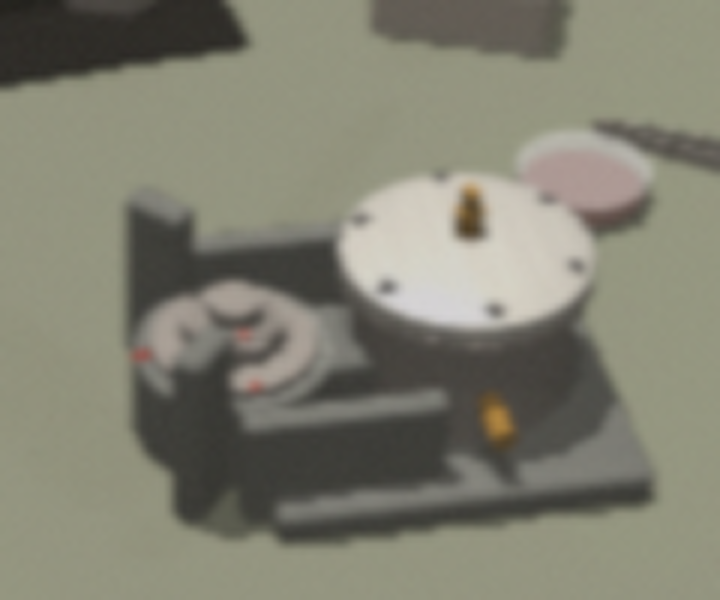

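```bash
python3 - <<'E'
import numpy as np,cv2
from h import cloud
for c in("top","side"):
    d=np.load(f"/tmp/{c}0.npz");P=cloud(d);im=d["img"].astype(int)
    red=(im[...,0]-np.maximum(im[...,1],im[...,2]))
    m=(abs(P[...,0]-.58)<.06)&(abs(P[...,1]+.03)<.06)
    vs,us=np.where(m&(red>18))
    for v,u in zip(vs,us): print(c,u,v,red[v,u],im[v,u],P[v,u].round(4))
    # brass knob centre, chamber white disc
    m=(abs(P[...,0]-.67)<.07)&(abs(P[...,1]+.02)<.07)&(P[...,2]>.085)
    q=P[m][:,:2].astype(np.float32);print("disc",cv2.minEnclosingCircle(q),q.mean(0),m.sum(),np.percentile(P[m][:,2],[5,50,95]))
d=np.load("/tmp/top0.npz")
im=d["img"][215:265,290:350,::-1]
cv2.imwrite("pics/topz2.png",np.clip(cv2.resize(im,None,fx=12,fy=12,interpolation=cv2.INTER_CUBIC)*1.3,0,255).astype(np.uint8))
E
```

```text
top 323 236 21 [129 108 103] [ 0.5833 -0.0435  0.0528]
top 319 251 24 [124 100  95] [ 0.546  -0.0321  0.0372]
top 320 251 35 [128  93  88] [ 0.5461 -0.0348  0.0363]
top 321 251 22 [120  98  94] [ 0.5461 -0.0374  0.0362]
top 319 252 24 [110  86  81] [ 0.5432 -0.0321  0.0382]
top 320 252 38 [114  76  72] [ 0.5434 -0.0347  0.0364]
top 321 252 26 [105  79  75] [ 0.5432 -0.0374  0.0377]
top 320 253 23 [84 61 56] [ 0.5402 -0.0347  0.0403]
disc ((0.6727551817893982, -0.015766378492116928), 0.03481529653072357) [ 0.6694998  -0.01707132] 73 [0.08507018 0.08610891 0.10382901]
side 330 244 19 [104  85  79] [ 0.5808 -0.0363  0.0565]
side 329 245 23 [135 112 105] [ 0.5783 -0.039   0.0558]
side 330 245 39 [147 108 100] [ 0.5808 -0.0366  0.0538]
side 331 245 31 [147 116 108] [ 0.5829 -0.0396  0.0562]
side 330 246 30 [144 114 106] [ 0.5804 -0.044   0.0567]
side 331 246 25 [142 117 110] [ 0.5826 -0.0445  0.0571]
side 312 248 26 [128 102  92] [ 0.5393 -0.0247  0.0363]
side 313 248 41 [141 100  93] [ 0.5414 -0.0321  0.0422]
side 314 248 37 [140 103  95] [ 0.5438 -0.031   0.0413]
side 315 248 19 [145 126 118] [ 0.5461 -0.0312  0.0414]
side 312 249 38 [136  98  87] [ 0.5393 -0.0264  0.0347]
side 313 249 51 [142  91  84] [ 0.5413 -0.0345  0.0412]
side 314 249 43 [139  96  89] [ 0.5436 -0.0365  0.0428]
side 315 249 21 [135 114 107] [ 0.546  -0.0365  0.0427]
side 313 250 19 [125 106  99] [ 0.5412 -0.0396  0.0423]
side 331 253 22 [170 148 139] [ 0.5823 -0.0541  0.0441]
side 332 253 32 [170 138 128] [ 0.5843 -0.0582  0.0474]
side 333 253 24 [167 143 134] [ 0.5868 -0.0564  0.0458]
side 331 254 30 [158 128 119] [ 0.5821 -0.0585  0.0447]
side 332 254 45 [154 109 100] [ 0.5842 -0.0607  0.0465]
side 333 254 30 [141 111 103] [ 0.5864 -0.0616  0.0471]
side 332 255 22 [115  93  88] [ 0.584  -0.0637  0.0459]
disc ((0.667133629322052, -0.018889106810092926), 0.03741063177585602) [ 0.6689159  -0.02141443] 184 [0.08509182 0.08635052 0.10296249]
```

View pics/topz2.png

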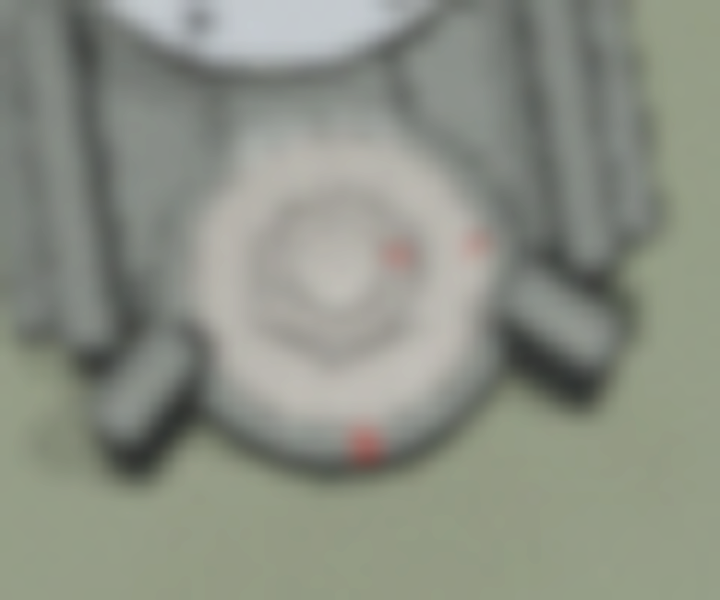

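```bash
cat >> h.py <<'E'
def onplane(d,uv,z0):
    K=d["camera_matrix"];T=d["pose"]
    r=T[:3,:3]@np.array([(uv[0]-K[0,2])/K[0,0],(uv[1]-K[1,2])/K[1,1],1.])
    return T[:3,3]+r*(z0-T[2,3])/r[2]
def proj(d,X):
    K=d["camera_matrix"];T=d["pose"];p=(np.atleast_2d(X)-T[:3,3])@T[:3,:3]
    return np.stack([K[0,0]*p[:,0]/p[:,2]+K[0,2],K[1,1]*p[:,1]/p[:,2]+K[1,2]],-1)
def centroid(w,u0,v0,u1,v1,thr):
    s=np.clip(w[v0:v1,u0:u1]-thr,0,None);v,u=np.mgrid[v0:v1,u0:u1]
    return (u*s).sum()/s.sum(),(v*s).sum()/s.sum()
E
python3 - <<'E'
import numpy as np,cv2
from h import *
boxes={"top":dict(hex=(321,233,327,239),fl=(327,232,333,238),post=(317,248,324,255)),
"side":dict(hex=(327,242,333,249),fl=(329,251,335,257),post=(310,245,317,252))}
zz=dict(hex=.055,fl=.044,post=.040)
for c in("top","side"):
    d=np.load(f"/tmp/{c}0.npz");im=d["img"].astype(float)
    red=im[...,0]-np.maximum(im[...,1],im[...,2])
    for k,b in boxes[c].items():
        uv=centroid(red,*b,11 if c=="top" else 13); print(c,k,np.round(uv,2),onplane(d,uv,zz[k]).round(4))
    # white lid
    P=cloud(d)
    g=(P[...,2]>.075)&(abs(P[...,0]-.67)<.08)&(abs(P[...,1]+.02)<.08)
    m=g.astype(np.uint8)
    print("lid z hist",np.percentile(P[g][:,2],[10,30,50,70,90]),m.sum())
    bri=((im.min(-1)>(150 if c=="top" else 150))&(abs(P[...,0]-.67)<.08)&(abs(P[...,1]+.02)<.08)).astype(np.uint8)
    cn,_=cv2.findContours(bri,cv2.RETR_EXTERNAL,cv2.CHAIN_APPROX_NONE);cn=max(cn,key=len)
    pts=np.array([onplane(d,p[0],.087) for p in cn])[:,:2].astype(np.float32)
    e=cv2.fitEllipse(pts);print(c,"lid",e)
    g=(P[...,2]>.07)&(P[...,2]<.084)&(abs(P[...,0]-.57)<.07)&(abs(P[...,1]+.03)<.08)
    print("guards",[ (P[g&s].mean(0).round(4),(g&s).sum()) for s in (P[...,1]>-.03,P[...,1]<-.03)])
E
```

```text
top hex [322.58 235.71] [ 0.5837 -0.0424  0.055 ]
top fl [329.14 235.  ] [ 0.5872 -0.0598  0.044 ]
top post [319.98 251.64] [ 0.5439 -0.0347  0.04  ]
lid z hist [0.07674939 0.07890806 0.08059102 0.0822896  0.08451528] 1009
top lid ((0.661069393157959, -0.017466813325881958), (0.062462303787469864, 0.0772339403629303), 5.997872829437256)
guards [(array([ 0.6054, -0.0024,  0.0778]), np.int64(177)), (array([ 0.5959, -0.0613,  0.0774]), np.int64(108))]
side hex [330.2  245.26] [ 0.5811 -0.0391  0.055 ]
side fl [332.   253.76] [ 0.5845 -0.0569  0.044 ]
side post [313.21 248.66] [ 0.5419 -0.0318  0.04  ]
lid z hist [0.07811287 0.08060247 0.08245405 0.08414359 0.08636658] 897
side lid ((0.6664655208587646, -0.0295639019459486), (0.09183942526578903, 0.09541048854589462), 158.01991271972656)
guards [(array([ 0.591 , -0.0012,  0.0792]), np.int64(150)), (array([ 0.5961, -0.0634,  0.0782]), np.int64(147))]
```

```bash
cat >> h.py <<'E'
def circ(r,n=48,c=(0,0)):
    a=np.linspace(0,2*np.pi,n,endpoint=False);return np.stack([c[0]+r*np.cos(a),c[1]+r*np.sin(a)],-1)
HEX=np.array([[37.6e-3/np.sqrt(3)*np.cos(a),37.6e-3/np.sqrt(3)*np.sin(a)] for a in np.deg2rad(30+60*np.arange(6))])
S=4
def tf(xy,z,p):
    c,s=np.cos(p[2]),np.sin(p[2])
    return np.c_[p[0]+c*xy[:,0]-s*xy[:,1],p[1]+s*xy[:,0]+c*xy[:,1],np.full(len(xy),z)]
def hull(d,xy,z0,z1,p,off):
    q=np.r_[proj(d,tf(xy,z0,p)),proj(d,tf(xy,z1,p))]
    return cv2.convexHull((((q-off+.5)*S*16-8)).astype(np.int32))
def wrender(d,p,off,size):
    """soft mask of wrench, p=(x,y,yaw,z underside)"""
    W,H=size;m=np.zeros((H*S,W*S),np.uint8);z=p[3]
    cv2.fillPoly(m,[hull(d,circ(.029),z,z+.018,p,off)],255,shift=4)
    a=np.zeros_like(m);b=np.zeros_like(m)
    for zz,t in((z,a),(z+.018,b)): cv2.fillPoly(t,[hull(d,HEX,zz,zz,p,off)],255,shift=4)
    m[(a>0)&(b>0)]=0
    bar=np.array([[-.029,.007],[-.136,.007],[-.136,-.007],[-.029,-.007]])
    cv2.fillPoly(m,[hull(d,bar,z+.006,z+.028,p,off)],255,shift=4)
    cv2.fillPoly(m,[hull(d,circ(.011,24,(-.136,0)),z,z+.028,p,off)],255,shift=4)
    return cv2.resize(m,(W,H),interpolation=cv2.INTER_AREA)/255.
E
cat > wfit.py <<'E'
import numpy as np,cv2
from h import *
from scipy.optimize import minimize
from scipy.ndimage import gaussian_filter
for c,off,size in(("top",(175,235),(50,85)),("side",(240,165),(95,40))):
    d=np.load(f"/tmp/{c}0.npz");im=d["img"].astype(float).mean(-1)
    off=np.array(off);I=im[off[1]:off[1]+size[1],off[0]:off[0]+size[0]]
    def cost(x):
        M=gaussian_filter(wrender(d,(x[0],x[1],x[2],.003),off,size),.7)
        A=np.c_[M.ravel(),np.ones(M.size)]
        w=(I.ravel()<190)&~((I.ravel()>95)&(M.ravel()<.01)&(False))
        s,_,_,_=np.linalg.lstsq(A,np.minimum(I.ravel(),160),rcond=None)
        return np.abs(A@s-np.minimum(I.ravel(),160)).mean()
    best=None
    for y0 in(.2,.25,.3):
        sm=np.array([[.54,.286,y0]]+[[.54+a,.286+b,y0+g] for a,b,g in((.006,0,0),(0,.006,0),(0,0,.06))])
        r=minimize(cost,sm[0],method="Nelder-Mead",options=dict(initial_simplex=sm,xatol=1e-5,fatol=1e-4))
        if best is None or r.fun<best.fun:best=r
    print(c,best.x.round(4),best.fun,np.rad2deg(best.x[2]))
    M=wrender(d,(*best.x,.003),off,size);v=I.astype(np.uint8)
    o=cv2.resize(cv2.merge([v,v,v]),None,fx=8,fy=8,interpolation=cv2.INTER_CUBIC)
    cn,_=cv2.findContours((cv2.resize(M,None,fx=8,fy=8)>.5).astype(np.uint8),cv2.RETR_LIST,cv2.CHAIN_APPROX_NONE)
    cv2.drawContours(o,cn,-1,(0,0,255),1);cv2.imwrite(f"pics/w_{c}.png",o[:600,:800])
E
python3 wfit.py
```

```text
top [0.5433 0.293  0.2499] 13.500700112622969 14.319676913776876
side [0.5572 0.2514 0.249 ] 34.66259076665074 14.269365852909882
```

View pics/w_top.png

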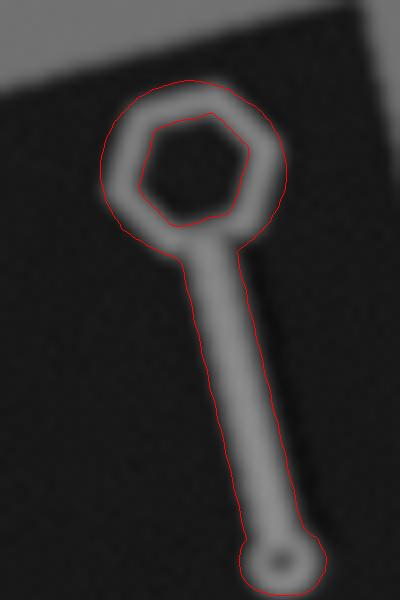

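View pics/w_side.png

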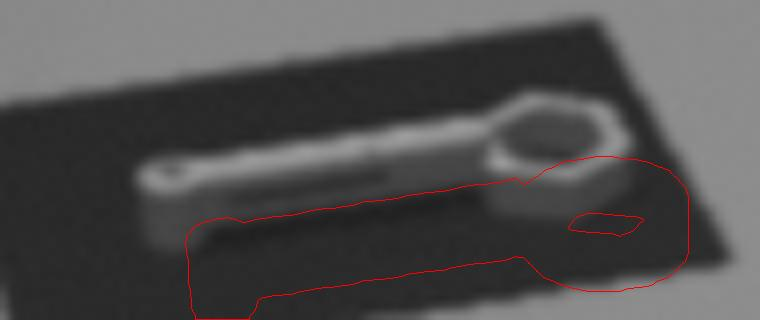

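```bash
python3 - <<'E'
s=open('wfit.py').read()
s=s.replace("    def cost","""    n,L=cv2.connectedComponents((I>75).astype(np.uint8))
    bl=np.unique(np.r_[L[0],L[-1],L[:,0],L[:,-1]]);bg=cv2.dilate((np.isin(L,bl[bl>0])).astype(np.uint8),np.ones((5,5)))>0
    print('bg',bg.mean());ok=~bg.ravel()
    def cost""",1)
s=s.replace("A=np.c_[M.ravel(),np.ones(M.size)]","A=np.c_[M.ravel(),np.ones(M.size)][ok]").replace("np.minimum(I.ravel(),160)","np.minimum(I.ravel(),160)[ok]")
s=s.replace("        w=(I.ravel()<190)&~((I.ravel()>95)&(M.ravel()<.01)&(False))\n","")
open('wfit.py','w').write(s)
E
python3 wfit.py
```

```text
bg 0.10211764705882354
top [0.5433 0.2931 0.2584] 4.145967921592488 14.805174734592908
bg 0.41868421052631577
side [0.538  0.3002 0.2595] 8.949524206591276 14.867064826670045
```

View pics/w_side.png

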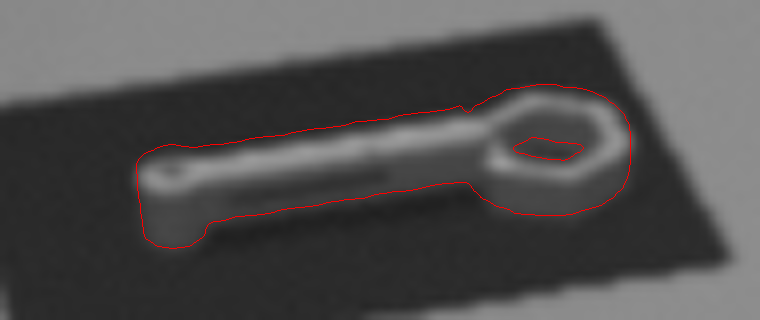

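View pics/w_top.png

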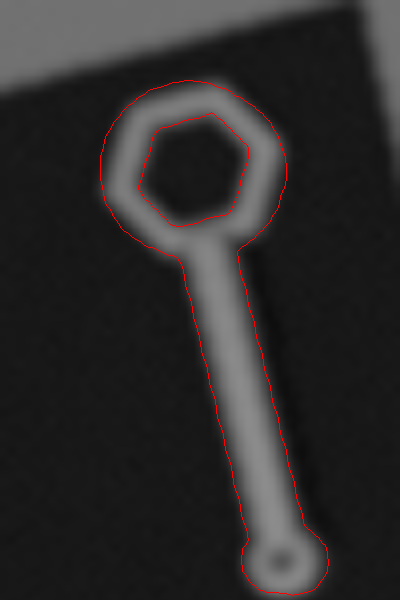

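```bash
cat > cov.py <<'E'
import numpy as np,cv2,sys
from h import *
x,y,yaw=map(float,sys.argv[1:4]);tag=sys.argv[4]
p=(x,y,np.deg2rad(yaw))
for c,off,size,k in(("top",(270,170),(90,90),6),("side",(290,190),(120,100),6)):
    d=np.load(f"/tmp/{c}0.npz");off=np.array(off)
    o=cv2.resize(d["img"][off[1]:off[1]+size[1],off[0]:off[0]+size[0],::-1],None,fx=k,fy=k,interpolation=cv2.INTER_CUBIC)
    o=np.clip(o*1.2,0,255).astype(np.uint8)
    def dr(xy,z,col):
        q=(proj(d,tf(np.array(xy),z,p))-off+.5)*k
        cv2.polylines(o,[q.astype(np.int32)],True,col,1,cv2.LINE_AA)
    dr(circ(.04),.04,(0,255,0));dr(circ(.033),.044,(0,255,255));dr(circ(.011),.064,(255,0,0))
    dr(circ(.05,48,(.092,0)),.080,(255,0,255))
    t=.84
    for sg in(1,-1):
        # wall face flush with handle side at yaw -+0.84 ; handle dir = pi - sg*t
        a=np.pi-sg*t;u=np.array([np.cos(a),np.sin(a)]);n=np.array([-u[1],u[0]])*(-sg)
        R=[u*.034+n*.007,u*.062+n*.007,u*.062+n*.021,u*.034+n*.021]
        dr(R,.08,(0,0,255))
    cv2.imwrite(f"pics/c_{c}_{tag}.png",o)
E
python3 cov.py 0.580 -0.031 7 a
```

```text
(no output)
```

View pics/c_top_a.png

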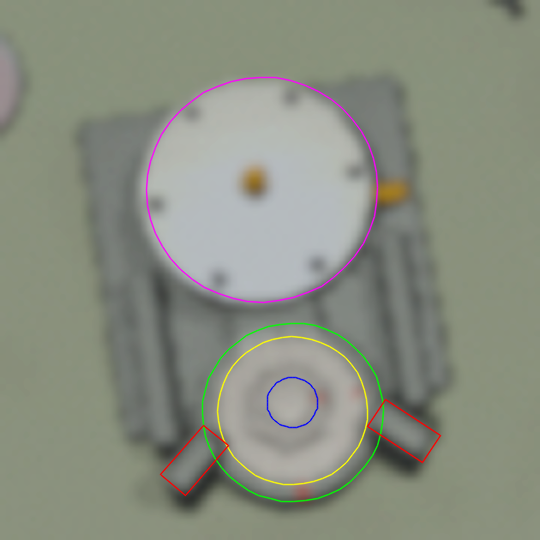

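View pics/c_side_a.png

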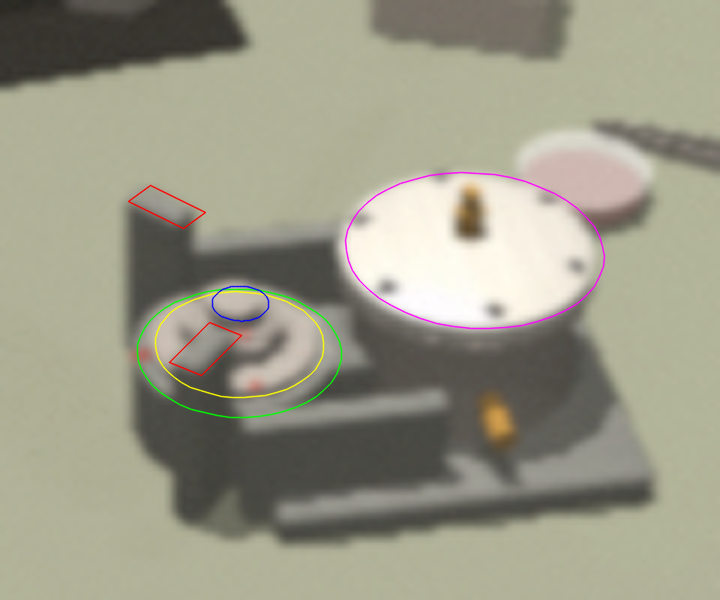

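```bash
python3 - <<'E'
import numpy as np,cv2
from h import *
outs=[]
for c,cx,cy in(("top",.580,-.0315),("side",.578,-.031)):
    d=np.load(f"/tmp/{c}0.npz")
    n=400;r=.04;g=np.linspace(-r,r,n)
    # out image: right=-y, up=+x
    Y,X=np.meshgrid(cy-g,cx-g)
    pts=np.c_[X.ravel(),Y.ravel(),np.full(n*n,.055)]
    uv=proj(d,pts).astype(np.float32).reshape(n,n,2)
    o=cv2.remap(d["img"][:,:,::-1],uv[...,0],uv[...,1],cv2.INTER_CUBIC)
    o=np.clip((o.astype(float)-60)*2,0,255).astype(np.uint8)
    o2=o.copy()
    for yaw,col in((30,(0,255,0)),(41,(0,0,255))):
        hx=circ(.018/np.cos(np.pi/6),6);a=np.deg2rad(yaw+30);hx=hx@np.array([[np.cos(a),np.sin(a)],[-np.sin(a),np.cos(a)]])
        q=np.c_[(-hx[:,1]/r+1)*n/2,(-hx[:,0]/r+1)*n/2].astype(np.int32)
        cv2.polylines(o2,[q],True,col,1,cv2.LINE_AA)
    outs.append(np.r_[o,o2][:,:])
o=np.hstack(outs);cv2.imwrite("pics/hex.png",cv2.resize(o,(600,600)))
E
```

```text
(no output)
```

View pics/hex.png

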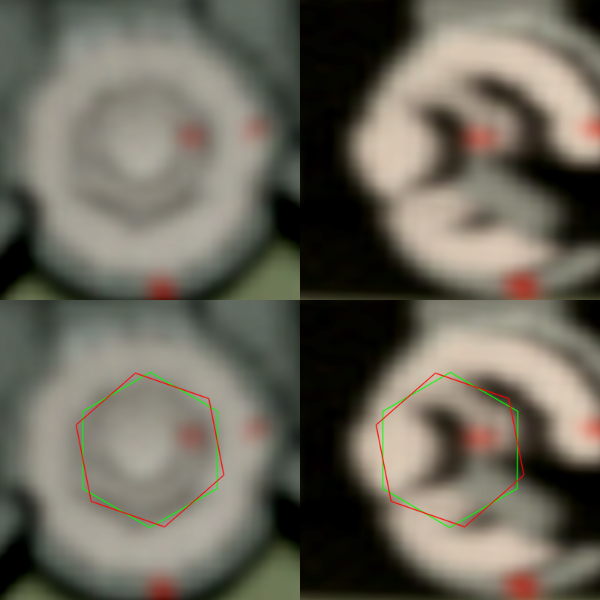

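Request:
send_rows(targets=[[0.018,0.042,0,8.5,0],[0.018,0.042,0,8.5,0],[0.018,0.042,0,8.5,0],[0.018,0.042,0,8.5,0],[0.018,0.042,0,8.5,0],[0.018,0.042,0,8.5,0],[0.018,0.042,0,8.5,60],[0.018,0.042,0,8.5,100],[0.018,0.042,0,8.5,120],[0.018,0.042,0,8.5,120],[0.018,0.042,0,8.5,120],[0.018,0.042,0,8.5,120]], newtons=60)

```text
clock: 2.0
tcp_pos: [0.4286, -0.0287, 0.2317]
orientation: [0.0, 0.956, 0.292, 0.001]
wrist_force: [0.4, -1.0, 0.2]
finger_gap: 0.0454
```

Request:
send_rows(targets=[[0.0017,0.025,0,7.8,120],[0.0017,0.035,0,7.8,120],[0.0017,0.035,0,7.8,120],[0.0017,0.035,-0.02,7.8,120],[0.0017,0.035,-0.02,7.8,120],[0.002,0.035,-0.03,7.8,120],[0.002,0.03,-0.03,7.8,120],[0.002,0.03,-0.03,7.8,120],[0.002,0.02,-0.02,7.8,120],[0.002,0.0157,-0.02,0.5,120],[0.0012,0,-0.01,0,120],[0,0,0,0,120]])

```text
clock: 3.2
tcp_pos: [0.4467, 0.2647, 0.0499]
orientation: [-0.001, 0.613, 0.79, -0.001]
wrist_force: [-0.7, -1.1, 0.1]
finger_gap: 0.045
```

```bash
python3 - <<'E'
from workcell import monitor, eyes
import cv2,numpy as np
s=monitor.get_state();print(s["clock"],s["tcp_pos"],s["joint_pos"].round(2))
ims=[]
for c,(u,v) in (("top",(140,220)),("side",(190,100))):
    d=eyes.read_camera(c);np.savez(f"/tmp/{c}1.npz",**d)
    ims.append(cv2.resize(d["img"][v:v+120,u:u+160,::-1],None,fx=4.9,fy=4.9,interpolation=cv2.INTER_CUBIC)[:,:784][:295*2])
    cv2.imwrite(f"pics/{c}1.png",ims[-1])
E
```

```text
3.2 [0.44666292 0.26473126 0.04990854] [ 0.38  0.34 -0.39  0.84 -0.    0.13]
```

View pics/side1.png

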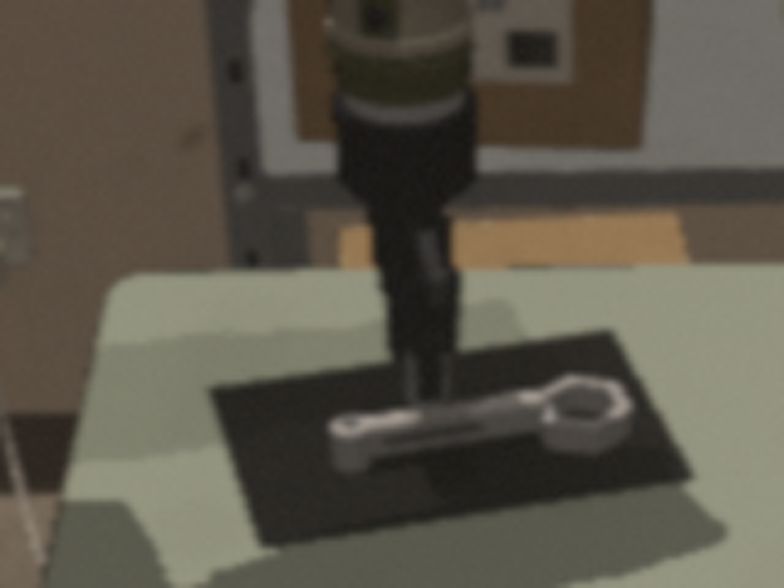

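View pics/top1.png

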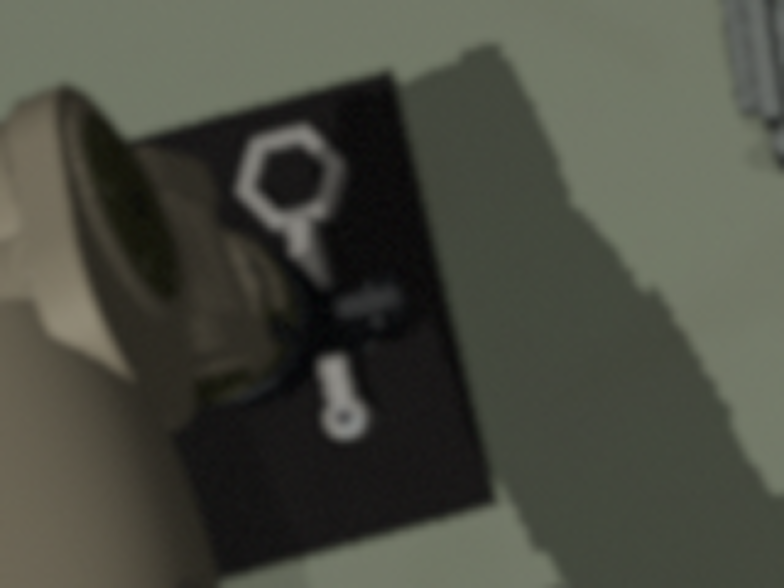

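Request:
send_rows(targets=[[0.002,0.002,-0.015,0,120],[0,0,-0.015,0,120],[0,0,-0.009,0,120],[0,0,-0.003,0,120],[0,0,0,0,120]])

```text
clock: 3.8
tcp_pos: [0.45, 0.2668, 0.0097]
orientation: [0.0, 0.614, 0.79, 0.0]
wrist_force: [0.3, -0.8, -0.7]
finger_gap: 0.0447
```

Request:
send_rows(targets=[[0,0,-0.002,0,120],[0,0,0,0,180],[0,0,0,0,220],[0,0,0,0,255],[0,0,0,0,255],[0,0,0,0,255],[0,0,0,0,255],[0,0,0,0,255]], newtons=80)

```text
clock: 4.6
tcp_pos: [0.4501, 0.2673, 0.008]
orientation: [0.0, 0.613, 0.79, 0.0]
wrist_force: [-0.5, -1.3, 5.8]
finger_gap: 0.0125
```

Request:
send_rows(targets=[[0,0,0.005,0,255],[0,0,0.01,0,255],[0,0,0.02,0,255],[0,0,0.03,0,255],[0,0,0.03,0,255],[0,0,0.03,0,255],[0,0,0,0,255],[0,0,0,0,255]])

```text
clock: 5.4
tcp_pos: [0.4501, 0.2674, 0.1329]
orientation: [0.0, 0.613, 0.79, 0.001]
wrist_force: [0.4, 0.2, -2.9]
finger_gap: 0.0119
```

```bash
python3 - <<'E'
from workcell import monitor, eyes
import cv2,numpy as np
s=monitor.get_state();print(s["clock"],s["tcp_pos"],s["joint_pos"].round(2),s["wrist_force"],s["ft_torque"],s["finger_gap"])
for c,(u,v) in (("top",(140,200)),("side",(190,90))):
    d=eyes.read_camera(c);np.savez(f"/tmp/{c}2.npz",**d)
    cv2.imwrite(f"pics/{c}2.png",cv2.resize(d["img"][v:v+120,u:u+160,::-1],None,fx=4.9,fy=4.9,interpolation=cv2.INTER_CUBIC))
    print([(np.round(r["xyz"],4),r["conf"]) for r in eyes.tip_of("wrench_ring",c)])
E
```

```text
5.4 [0.45009135 0.26737032 0.13292086] [ 0.38  0.26 -0.27  1.04  0.    0.13] [ 0.42940006  0.18082895 -2.91290809] [-0.01675331  0.10108375 -0.02828731] 0.011860306802600825
[(array([0.54  , 0.2904, 0.1254]), 0.69)]
[(array([0.5385, 0.2849, 0.1237]), 0.72)]
```

View pics/side2.png

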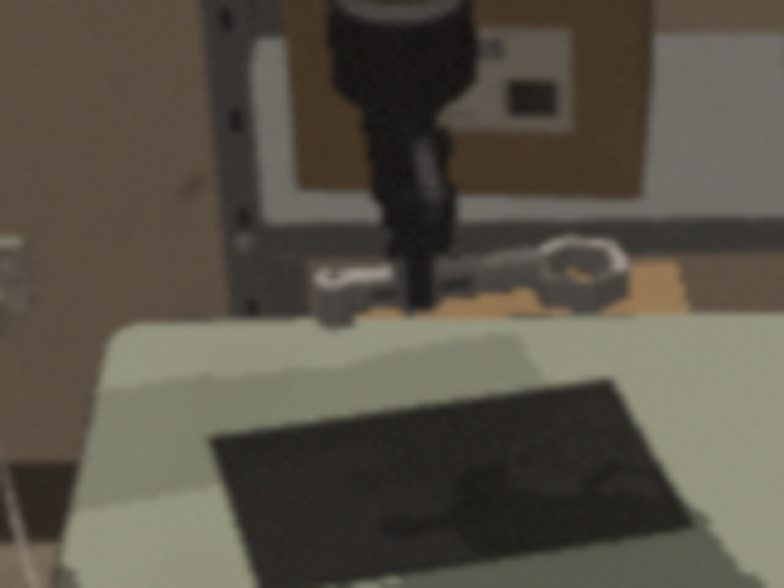

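View pics/top2.png

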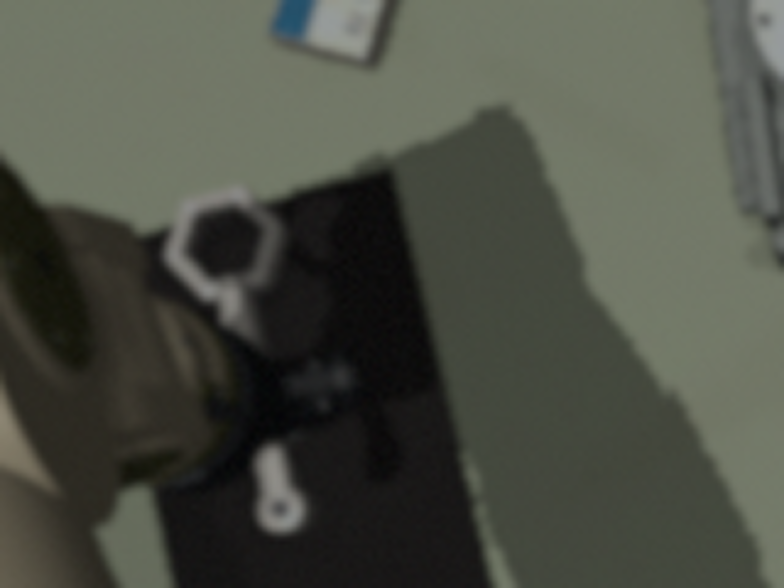

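Request:
send_rows(targets=[[0.004,-0.02,0,1.5,255],[0.004,-0.03,0,1.5,255],[0.005,-0.04,0,1.6,255],[0.005,-0.04,0,1.6,255],[0.005,-0.04,0,1.6,255],[0.005,-0.04,0,1.6,255],[0.005,-0.04,0,1.6,255],[0.005,-0.04,0,1.6,255],[0.005,-0.03,0,1.6,255],[0.0045,-0.0254,-0.01,1.5,255],[0,0,-0.015,0,255],[0,0,0,0,255]])

```text
clock: 6.8
tcp_pos: [0.4951, -0.0784, 0.1044]
orientation: [-0.003, 0.501, 0.866, -0.001]
wrist_force: [-0.4, 0.4, -2.1]
finger_gap: 0.0122
```

```bash
cat > look.py <<'E'
import sys
from workcell import monitor, eyes
import cv2,numpy as np
n=sys.argv[1]
s=monitor.get_state();q=s["orientation"];print(s["clock"],s["tcp_pos"].round(4),"yaw",round(np.rad2deg(2*np.arctan2(q[2],q[1]))-90,2),s["wrist_force"].round(1),s["ft_torque"].round(3),s["joint_pos"].round(2))
for c,(u,v) in (("top",(250,180)),("side",(260,170))):
    d=eyes.read_camera(c);np.savez(f"/tmp/{c}{n}.npz",**d)
    cv2.imwrite(f"pics/{c}{n}.png",cv2.resize(d["img"][v:v+100,u:u+130,::-1],None,fx=6,fy=6,interpolation=cv2.INTER_CUBIC))
    print(c,[(np.round(r["xyz"],4),r["conf"]) for r in eyes.tip_of("wrench_ring",c)])
E
python3 look.py 3
```

```text
6.8 [ 0.4951 -0.0784  0.1044] yaw 29.93 [-0.4  0.4 -2.1] [0.006 0.106 0.014] [-0.32  0.25 -0.36  0.96  0.   -0.84]
top [(array([ 0.5755, -0.0292,  0.0965]), 0.55)]
side [(array([ 0.5751, -0.0379,  0.0998]), 0.88), (array([0.7073, 0.2648, 0.0031]), 0.24)]
```

View pics/side3.png

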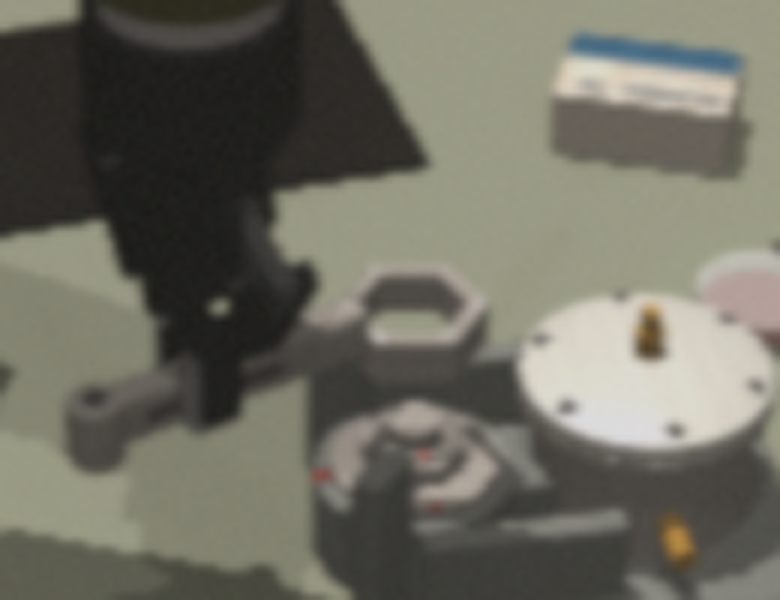

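View pics/top3.png

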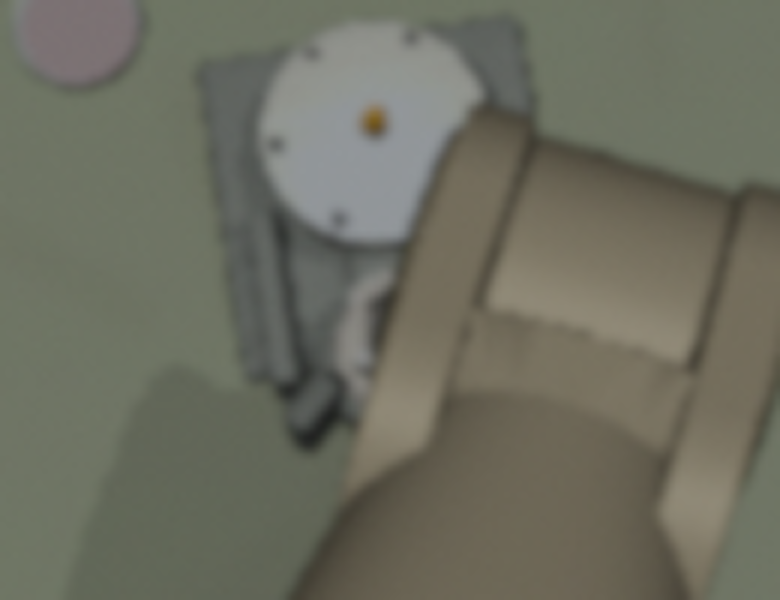

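```bash
cat > ov.py <<'E'
import sys,numpy as np,cv2
from h import *
# ov.py n  ringx ringy yaw z  nutx nuty nutyaw
n=sys.argv[1];x,y,yaw,z,nx,ny,nyaw=map(float,sys.argv[2:9])
d=np.load(f"/tmp/side{n}.npz");off=np.array([270,205]);k=9;size=(85,66)
o=cv2.resize(d["img"][off[1]:off[1]+size[1],off[0]:off[0]+size[0],::-1],None,fx=k,fy=k,interpolation=cv2.INTER_CUBIC)
o=np.clip(o*1.3,0,255).astype(np.uint8);raw=o.copy()
def dr(xy,z,p,col):
    q=(proj(d,tf(np.array(xy),z,p))-off+.5)*k
    cv2.polylines(o,[np.round(q).astype(np.int32)],True,col,1,cv2.LINE_AA)
p=(x,y,np.deg2rad(yaw))
R=circ(.029,6)@np.array([[np.cos(.5236),np.sin(.5236)],[-np.sin(.5236),np.cos(.5236)]])
dr(HEX,z+.018,p,(0,0,255));dr(HEX,z,p,(0,0,160));dr(R,z+.018,p,(0,255,255));dr(R,z,p,(0,160,160))
p=(nx,ny,np.deg2rad(nyaw))
dr(HEX*36/37.6,.055,p,(0,255,0));dr(circ(.033),.044,p,(255,255,0));dr(circ(.011),.064,p,(255,0,0));dr(circ(.04),.04,p,(255,0,255))
cv2.imwrite(f"pics/ov{n}_{sys.argv[9]}.png",o)
E
python3 ov.py 3 .5766 -.0315 29.9 .0994 .5784 -.031 30 a
```

```text
(no output)
```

View pics/ov3_a.png

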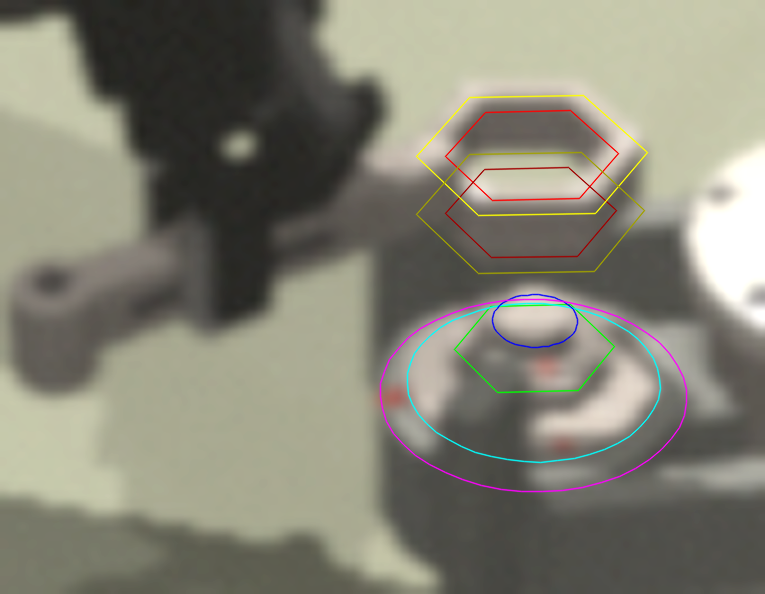

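Request:
send_rows(targets=[[0.002,0.0005,-0.01,0,255],[0,0,-0.012,0,255],[0,0,-0.01,0,255],[0,0,-0.004,0,255],[0,0,-0.001,0,255],[0,0,0,0,255]])

```text
clock: 7.6
tcp_pos: [0.4992, -0.0777, 0.0701]
orientation: [-0.0, 0.5, 0.866, -0.0]
wrist_force: [0.0, -0.2, -2.6]
finger_gap: 0.0123
```

```bash
python3 look.py 4; python3 ov.py 4 .5784 -.031 29.9 .0625 .5784 -.031 30 a
```

```text
7.6 [ 0.4992 -0.0777  0.0701] yaw 30.05 [ 0.  -0.2 -2.6] [-0.054  0.074  0.008] [-0.31  0.29 -0.4   0.88  0.   -0.84]
top [(array([ 0.5801, -0.0307,  0.0606]), 0.54), (array([ 0.5812, -0.0342,  0.0639]), 0.53), (array([0.7409, 0.1165, 0.0008]), 0.29)]
side [(array([ 0.5793, -0.0389,  0.0616]), 0.82)]
```

View pics/ov4_a.png

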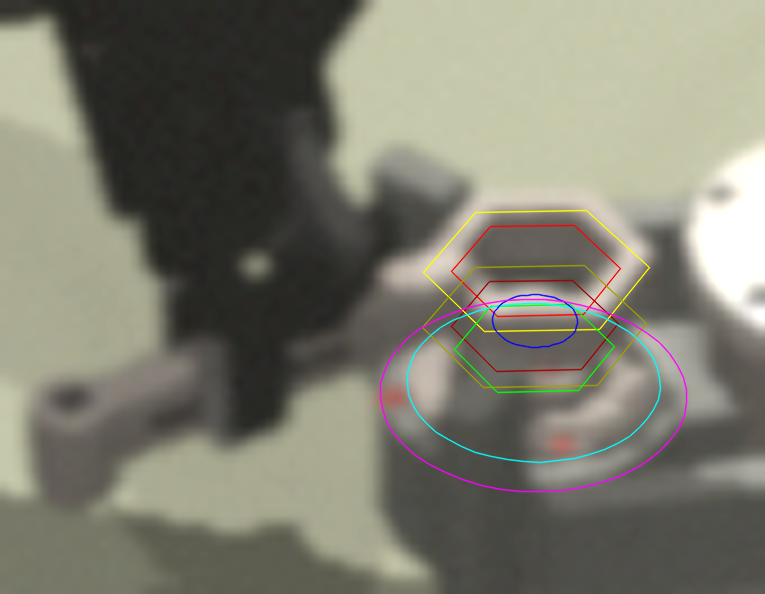

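```bash
python3 ov.py 4 .5795 -.0305 30 .0648 .5784 -.0295 30 b
```

```text
(no output)
```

View pics/ov4_b.png

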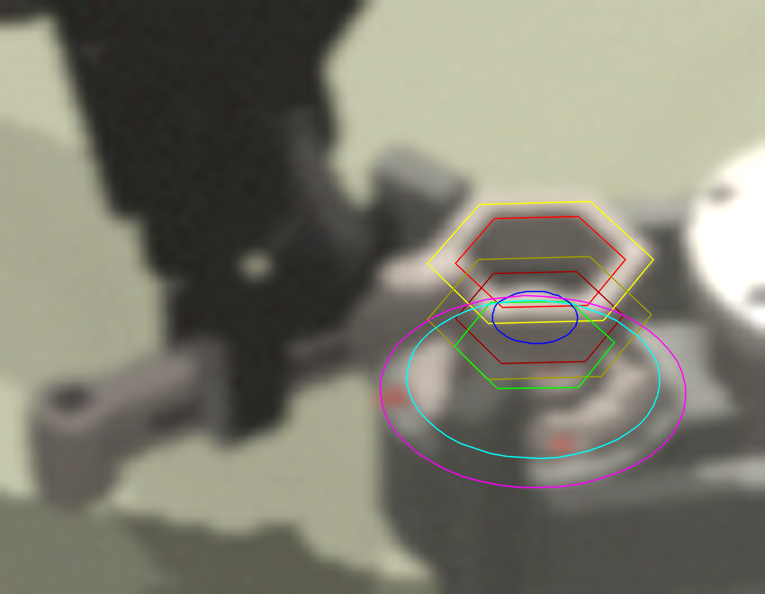

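Request:
send_rows(targets=[[-0.001,0,-0.003,0,255],[0,0,-0.003,0,255],[0,0,-0.001,0,255],[0,0,-0.001,0,255],[0,0,0,0,255]])

```text
clock: 8.3
tcp_pos: [0.4982, -0.0776, 0.0621]
orientation: [-0.0, 0.5, 0.866, -0.0]
wrist_force: [0.6, -0.6, -3.1]
finger_gap: 0.0123
```

Request:
send_rows(targets=[[0,0,-0.001,0,255],[0,0,-0.001,0,255],[0,0,0,0,255]])

```text
clock: 8.6
tcp_pos: [0.4982, -0.0777, 0.0602]
orientation: [-0.0, 0.5, 0.866, -0.0]
wrist_force: [0.2, -0.6, -3.4]
finger_gap: 0.0123
```

Request:
send_rows(targets=[[0,0,-0.001,0,255],[0,0,-0.001,0,255],[0,0,0,0,255]])

```text
clock: 8.9
tcp_pos: [0.4982, -0.0777, 0.0582]
orientation: [-0.0, 0.5, 0.866, 0.0]
wrist_force: [-1.3, 0.1, -1.9]
finger_gap: 0.0123
```

Request:
send_rows(targets=[[0,0,-0.001,0,255],[0,0,-0.001,0,255],[0,0,0,0,255]])

```text
clock: 9.2
tcp_pos: [0.4982, -0.0776, 0.0561]
orientation: [-0.0, 0.5, 0.866, 0.0]
wrist_force: [-1.3, 0.3, -2.8]
finger_gap: 0.0125
```

Request:
send_rows(targets=[[0,0,-0.001,0,255],[0,0,0,0,255]])

```text
clock: 9.4
tcp_pos: [0.4982, -0.0776, 0.0552]
orientation: [-0.0, 0.5, 0.866, 0.0]
wrist_force: [0.2, 0.9, -2.8]
finger_gap: 0.0122
```

Request:
send_rows(targets=[[0,0,-0.001,0,255],[0,0,0,0,255]])

```text
clock: 9.6
tcp_pos: [0.4983, -0.0776, 0.0542]
orientation: [-0.0, 0.5, 0.866, 0.0]
wrist_force: [-0.0, 0.4, -1.9]
finger_gap: 0.0123
```

Request:
send_rows(targets=[[0,0,-0.001,0,255],[0,0,-0.001,0,255],[0,0,0,0,255]])

```text
clock: 9.9
tcp_pos: [0.4983, -0.0776, 0.0522]
orientation: [-0.0, 0.5, 0.866, 0.0]
wrist_force: [0.3, 0.7, -2.6]
finger_gap: 0.0124
```

Request:
send_rows(targets=[[0,0,-0.001,0,255],[0,0,-0.001,0,255],[0,0,0,0,255]])

```text
clock: 10.2
tcp_pos: [0.4983, -0.0776, 0.0502]
orientation: [-0.0, 0.5, 0.866, 0.0]
wrist_force: [-0.1, 1.3, -2.9]
finger_gap: 0.0121
```

Request:
send_rows(targets=[[0,0,-0.001,0,255],[0,0,0,0,255]])

```text
clock: 10.4
tcp_pos: [0.4983, -0.0776, 0.0492]
orientation: [-0.0, 0.5, 0.866, 0.0]
wrist_force: [-0.2, 1.3, -1.4]
finger_gap: 0.0124
```

```bash
cat > arc.py <<'E'
import numpy as np,sys
a0,a1,n=float(sys.argv[1]),float(sys.argv[2]),int(sys.argv[3]);R=.094
t=np.deg2rad(np.linspace(a0,a1,n+1));p=np.round(-R*np.c_[np.cos(t),np.sin(t)],4);p-=p[0]
d=np.diff(p,axis=0);print([[round(float(x),4),round(float(y),4),0,round((a1-a0)/n,3),255] for x,y in d])
E
python3 arc.py 30 -6 12;python3 arc.py -6 -34 9;  python3 look.py 5
```

```text
[[-0.0024, 0.0043, 0, -3.0, 255], [-0.0021, 0.0045, 0, -3.0, 255], [-0.0019, 0.0045, 0, -3.0, 255], [-0.0016, 0.0047, 0, -3.0, 255], [-0.0014, 0.0047, 0, -3.0, 255], [-0.0011, 0.0048, 0, -3.0, 255], [-0.0009, 0.0048, 0, -3.0, 255], [-0.0007, 0.0049, 0, -3.0, 255], [-0.0004, 0.0049, 0, -3.0, 255], [-0.0001, 0.0049, 0, -3.0, 255], [0.0001, 0.0049, 0, -3.0, 255], [0.0004, 0.0049, 0, -3.0, 255]]
[[0.0007, 0.0051, 0, -3.111, 255], [0.0009, 0.005, 0, -3.111, 255], [0.0012, 0.005, 0, -3.111, 255], [0.0015, 0.0048, 0, -3.111, 255], [0.0018, 0.0048, 0, -3.111, 255], [0.002, 0.0047, 0, -3.111, 255], [0.0022, 0.0046, 0, -3.111, 255], [0.0025, 0.0045, 0, -3.111, 255], [0.0028, 0.0043, 0, -3.111, 255]]
10.4 [ 0.4983 -0.0776  0.0492] yaw 30.05 [-0.2  1.3 -1.4] [0.319 0.03  0.072] [-0.31  0.31 -0.43  0.83  0.   -0.84]
top [(array([ 0.5791, -0.0297,  0.0436]), 0.44)]
side [(array([ 0.5764, -0.0337,  0.0405]), 0.66)]
```

View pics/side5.png

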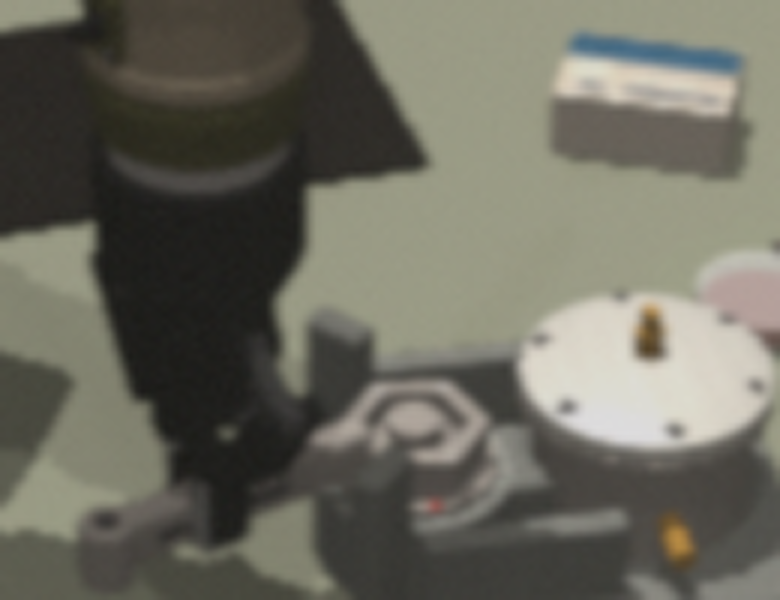

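Ring is seated on the hexagon (stud in the middle of the hole at ~(413,420), flange mark at (437,506)). Start the stroke, a short piece first.

Request:
send_rows(targets=[[-0.0024,0.0043,0,-3,255],[-0.0021,0.0045,0,-3,255],[-0.0019,0.0045,0,-3,255],[-0.0016,0.0047,0,-3,255]])

```text
clock: 11.0
tcp_pos: [0.4906, -0.0597, 0.0494]
orientation: [0.0, 0.588, 0.809, -0.0]
wrist_force: [1.2, 0.6, -3.0]
finger_gap: 0.0121
```

Request:
send_rows(targets=[[-0.0014,0.0047,0,-3,255],[-0.0011,0.0048,0,-3,255],[-0.0009,0.0048,0,-3,255],[-0.0007,0.0049,0,-3,255]])

```text
clock: 11.4
tcp_pos: [0.4864, -0.0407, 0.0494]
orientation: [0.0, 0.67, 0.743, -0.0]
wrist_force: [0.3, 0.1, -3.3]
finger_gap: 0.0128
```

Request:
send_rows(targets=[[-0.0004,0.0049,0,-3,255],[-0.0001,0.0049,0,-3,255],[0.0001,0.0049,0,-3,255],[0.0004,0.0049,0,-3,255]])

```text
clock: 11.8
tcp_pos: [0.4863, -0.0212, 0.0494]
orientation: [0.0, 0.744, 0.669, -0.0]
wrist_force: [0.4, -0.4, -2.8]
finger_gap: 0.0126
```

```bash
python3 look.py 6
```

```text
11.8 [ 0.4863 -0.0212  0.0494] yaw -6.07 [ 0.4 -0.4 -2.8] [-0.065  0.016  0.317] [-0.21  0.28 -0.48  0.81 -0.   -0.1 ]
top []
side [(array([ 0.5778, -0.0359,  0.041 ]), 0.68)]
```

View pics/side6.png

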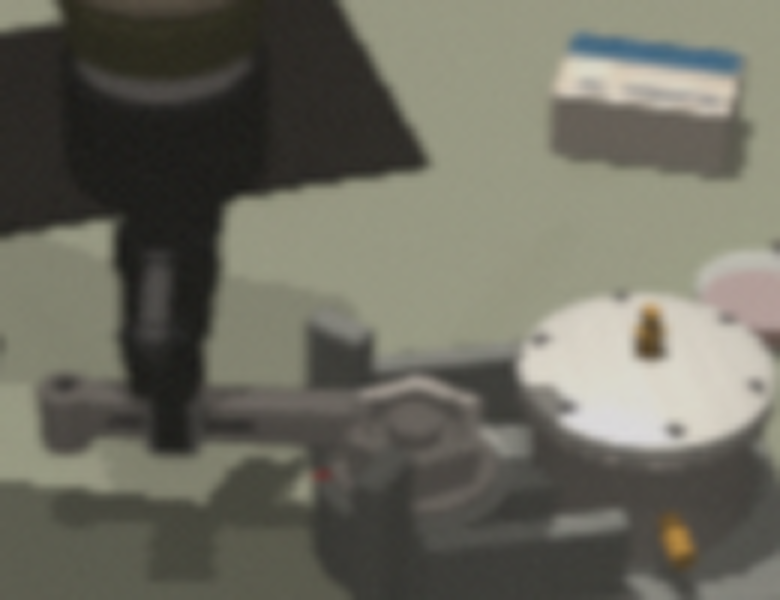

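Request:
send_rows(targets=[[0.0007,0.0051,0,-3.1,255],[0.0009,0.005,0,-3.1,255],[0.0012,0.005,0,-3.1,255],[0.0015,0.0048,0,-3.1,255],[0.0018,0.0048,0,-3.1,255]])

```text
clock: 12.5
tcp_pos: [0.4922, 0.0033, 0.0493]
orientation: [0.0, 0.827, 0.563, -0.0]
wrist_force: [-1.2, -1.1, -2.7]
finger_gap: 0.0124
```

Request:
send_rows(targets=[[0.002,0.0047,0,-3.1,255],[0.0022,0.0046,0,-3.1,255],[0.0025,0.0045,0,-3.1,255],[0.0028,0.0043,0,-3.1,255]])

```text
clock: 12.9
tcp_pos: [0.5016, 0.0212, 0.0493]
orientation: [0.0, 0.883, 0.47, -0.001]
wrist_force: [-1.2, -1.4, -2.1]
finger_gap: 0.0125
```

```bash
python3 look.py 7
```

```text
12.9 [0.5016 0.0212 0.0493] yaw -33.95 [-1.2 -1.4 -2.1] [-0.352  0.2    0.167] [-0.12  0.31 -0.44  0.82 -0.    0.48]
top [(array([ 0.58  , -0.0312,  0.0438]), 0.41)]
side [(array([ 0.5811, -0.0344,  0.0399]), 0.83), (array([ 0.5815, -0.0308, -0.0037]), 0.71)]
```

View pics/side7.png

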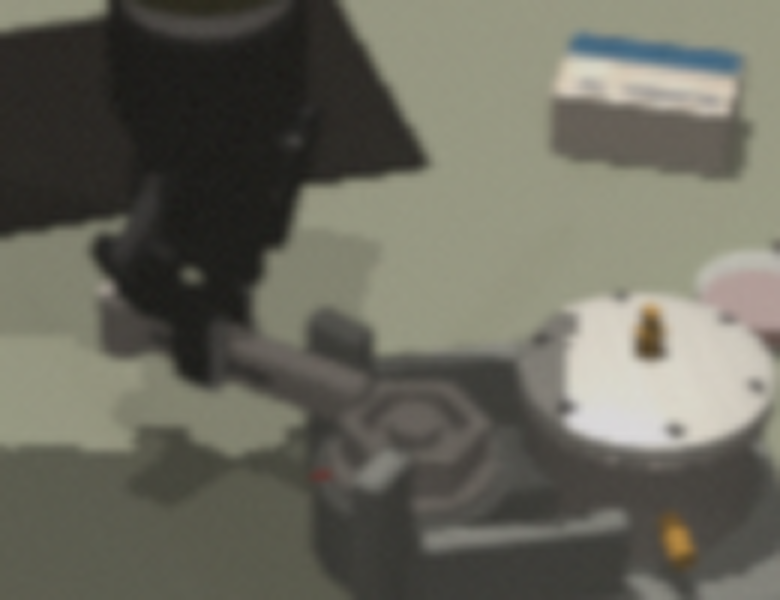

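View pics/top7.png

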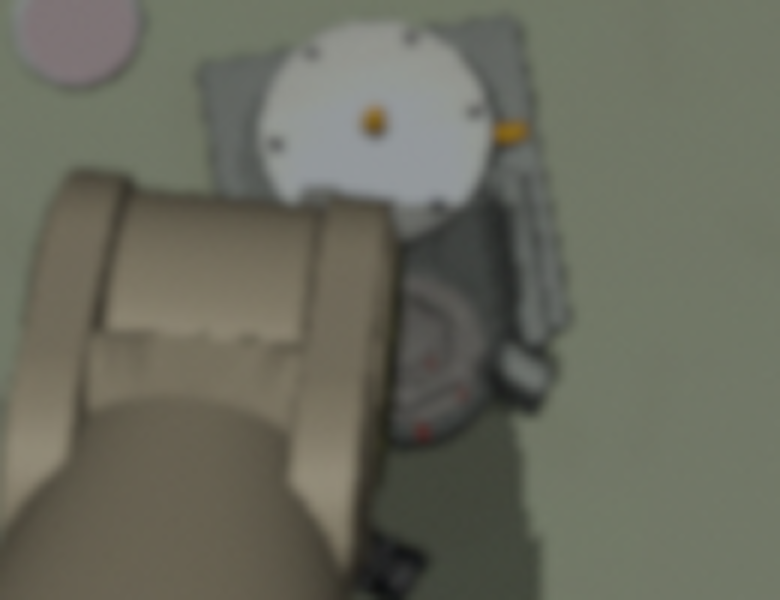

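```bash
cat > mark.py <<'E'
import numpy as np,sys
from h import *
n=sys.argv[1];d=np.load(f"/tmp/top{n}.npz")
pts=eval(sys.argv[2])  # flange,hex,post in 6x zoom coords
zs=(.044,.055,.04);P=[]
for (a,b),z in zip(pts,zs):P.append(onplane(d,(250+a/6-.5,180+b/6-.5),z)[:2])
C=np.array([.580,-.0315]);
for p in P: print(p.round(4),np.rad2deg(np.arctan2(*(p-C)[::-1])).round(1),np.linalg.norm(p-C).round(4))
v=P[0]-P[1];print("line",np.rad2deg(np.arctan2(v[1],v[0])))
E
python3 mark.py 7 "[(462,393),(430,360),(424,432)]"
```

```text
[ 0.5606 -0.0522] -133.1 0.0284
[ 0.5737 -0.0385] -132.1 0.0094
[ 0.5442 -0.0352] -174.1 0.036
line -133.63154025163033
```

```bash
python3 arc.py -34 -28.5 2;python3 arc.py -28.5 31.5 10;python3 arc.py 31.5 -4.5 12
```

```text
[[-0.0025, -0.0038, 0, 2.75, 255], [-0.0022, -0.0039, 0, 2.75, 255]]
[[-0.0042, -0.0089, 0, 6.0, 255], [-0.0033, -0.0093, 0, 6.0, 255], [-0.0023, -0.0096, 0, 6.0, 255], [-0.0013, -0.0097, 0, 6.0, 255], [-0.0003, -0.0099, 0, 6.0, 255], [0.0008, -0.0098, 0, 6.0, 255], [0.0018, -0.0096, 0, 6.0, 255], [0.0028, -0.0095, 0, 6.0, 255], [0.0038, -0.0091, 0, 6.0, 255], [0.0047, -0.0086, 0, 6.0, 255]]
[[-0.0025, 0.0042, 0, -3.0, 255], [-0.0022, 0.0044, 0, -3.0, 255], [-0.002, 0.0045, 0, -3.0, 255], [-0.0018, 0.0046, 0, -3.0, 255], [-0.0015, 0.0047, 0, -3.0, 255], [-0.0013, 0.0048, 0, -3.0, 255], [-0.001, 0.0048, 0, -3.0, 255], [-0.0008, 0.0048, 0, -3.0, 255], [-0.0005, 0.0049, 0, -3.0, 255], [-0.0003, 0.0049, 0, -3.0, 255], [0.0, 0.005, 0, -3.0, 255], [0.0003, 0.0049, 0, -3.0, 255]]
```

Request:
send_rows(targets=[[-0.0025,-0.0038,0,2.75,255],[-0.0022,-0.0039,0,2.75,255],[0,0,0,0,255],[0,0,0.002,0,255],[0,0,0.004,0,255],[0,0,0.006,0,255],[0,0,0.004,0,255],[0,0,0,0,255]])

```text
clock: 13.9
tcp_pos: [0.4979, 0.0142, 0.0663]
orientation: [0.001, 0.859, 0.512, 0.001]
wrist_force: [0.6, 0.4, -2.4]
finger_gap: 0.0124
```

Request:
send_rows(targets=[[-0.0042,-0.0089,0,6,255],[-0.0033,-0.0093,0,6,255],[-0.0023,-0.0096,0,6,255],[-0.0013,-0.0097,0,6,255],[-0.0003,-0.0099,0,6,255],[0.0008,-0.0098,0,6,255],[0.0018,-0.0096,0,6,255],[0.0028,-0.0095,0,6,255],[0.0038,-0.0091,0,6,255],[0.0047,-0.0086,0,6,255],[0,0,0,0,255]])

```text
clock: 15.0
tcp_pos: [0.5004, -0.0808, 0.0654]
orientation: [0.001, 0.488, 0.873, 0.0]
wrist_force: [0.4, -0.5, -1.7]
finger_gap: 0.0122
```

```bash
python3 look.py 8; python3 ov.py 8 .5795 -.0305 31.5 .0602 .5784 -.030 32 a
```

```text
15.0 [ 0.5004 -0.0808  0.0654] yaw 31.59 [ 0.4 -0.5 -1.7] [-0.067  0.076 -0.024] [-0.32  0.3  -0.41  0.87 -0.   -0.87]
top [(array([ 0.579 , -0.0313,  0.0587]), 0.4)]
side [(array([ 0.5781, -0.0353,  0.0579]), 0.8), (array([0.7042, 0.2644, 0.002 ]), 0.26)]
```

View pics/side8.png

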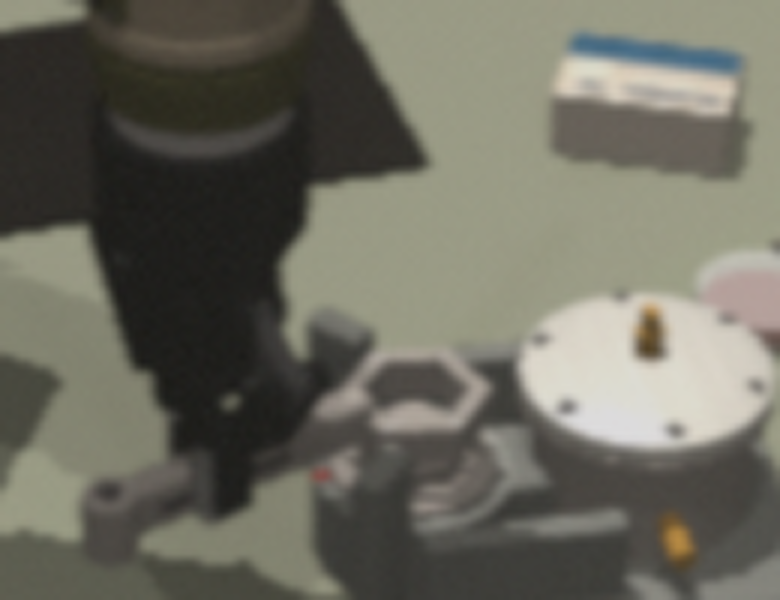

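View pics/top8.png

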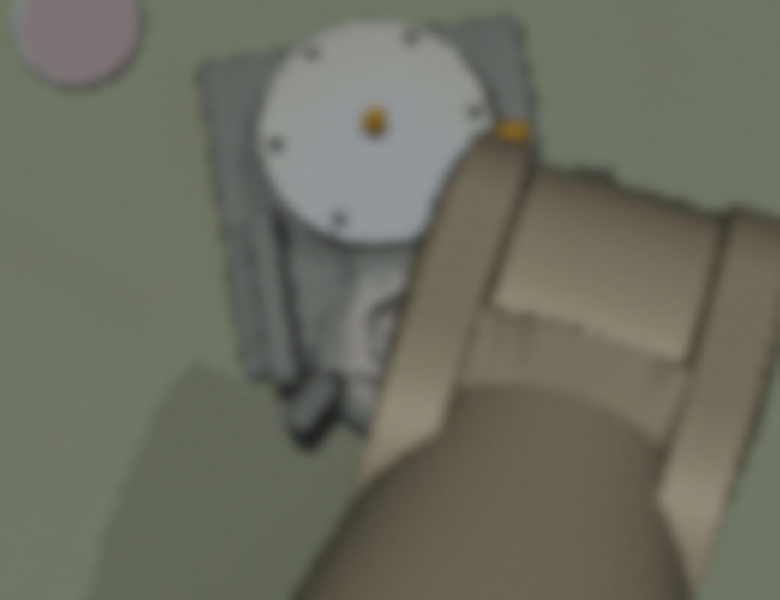

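Request:
send_rows(targets=[[-0.0008,0.0005,-0.003,0,255],[0,0,-0.002,0,255],[0,0,-0.001,0,255],[0,0,-0.001,0,255],[0,0,0,0,255]])

```text
clock: 15.7
tcp_pos: [0.4987, -0.0792, 0.0581]
orientation: [-0.0, 0.488, 0.873, 0.0]
wrist_force: [-1.0, -0.3, -1.5]
finger_gap: 0.0125
```

Request:
send_rows(targets=[[0,0,-0.001,0,255],[0,0,-0.001,0,255],[0,0,0,0,255]])

```text
clock: 16.0
tcp_pos: [0.4988, -0.0793, 0.0562]
orientation: [-0.0, 0.488, 0.873, 0.0]
wrist_force: [-0.1, 1.0, -2.9]
finger_gap: 0.012
```

Request:
send_rows(targets=[[0,0,-0.001,0,255],[0,0,0,0,255]])

```text
clock: 16.2
tcp_pos: [0.4988, -0.0793, 0.0552]
orientation: [-0.0, 0.488, 0.873, 0.0]
wrist_force: [0.3, 0.2, -2.4]
finger_gap: 0.0128
```

Request:
send_rows(targets=[[0,0,-0.001,0,255],[0,0,0,0,255]])

```text
clock: 16.4
tcp_pos: [0.4988, -0.0793, 0.0543]
orientation: [-0.0, 0.488, 0.873, 0.0]
wrist_force: [-0.2, 0.1, -3.8]
finger_gap: 0.0121
```

Request:
send_rows(targets=[[0,0,-0.001,0,255],[0,0,-0.001,0,255],[0,0,0,0,255]])

```text
clock: 16.7
tcp_pos: [0.4988, -0.0793, 0.0522]
orientation: [-0.0, 0.488, 0.873, 0.0]
wrist_force: [0.7, 0.2, -2.9]
finger_gap: 0.0122
```

Request:
send_rows(targets=[[0,0,-0.001,0,255],[0,0,-0.001,0,255],[0,0,0,0,255]])

```text
clock: 17.0
tcp_pos: [0.4989, -0.0793, 0.0502]
orientation: [-0.0, 0.488, 0.873, 0.0]
wrist_force: [0.5, -0.3, -2.9]
finger_gap: 0.0122
```

Request:
send_rows(targets=[[0,0,-0.001,0,255],[0,0,0,0,255]])

```text
clock: 17.2
tcp_pos: [0.4988, -0.0793, 0.0492]
orientation: [-0.0, 0.488, 0.873, 0.0]
wrist_force: [1.1, -0.6, -3.1]
finger_gap: 0.0123
```

```bash
python3 look.py 9
```

```text
17.2 [ 0.4988 -0.0793  0.0492] yaw 31.64 [ 1.1 -0.6 -3.1] [-0.053  0.002  0.038] [-0.32  0.31 -0.43  0.83  0.   -0.87]
top [(array([ 0.5792, -0.0298,  0.0462]), 0.6)]
side [(array([ 0.5768, -0.0352,  0.0392]), 0.57)]
```

View pics/side9.png

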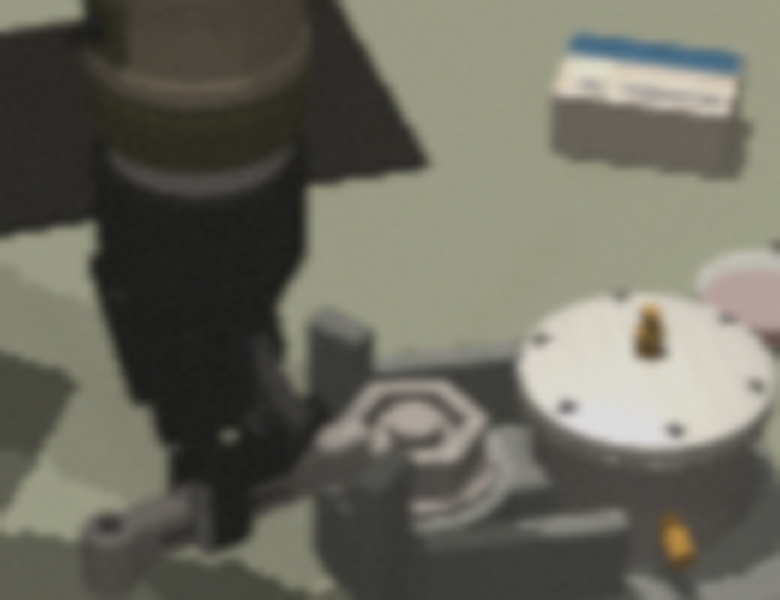

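Request:
send_rows(targets=[[-0.0025,0.0042,0,-3,255],[-0.0022,0.0044,0,-3,255],[-0.002,0.0045,0,-3,255],[-0.0018,0.0046,0,-3,255],[-0.0015,0.0047,0,-3,255],[-0.0013,0.0048,0,-3,255],[-0.001,0.0048,0,-3,255],[-0.0008,0.0048,0,-3,255],[-0.0005,0.0049,0,-3,255]])

```text
clock: 18.3
tcp_pos: [0.4862, -0.038, 0.0496]
orientation: [0.001, 0.679, 0.734, 0.0]
wrist_force: [2.2, -2.3, -4.9]
finger_gap: 0.0126
```

```bash
cat > st.py <<'E'
from workcell import monitor
import numpy as np
s=monitor.get_state();q=s["orientation"];C=np.array([.5792,-.0306]);r=s["tcp_pos"][:2]-C;F=s["wrist_force"];M=s["ft_torque"]
yw=np.rad2deg(2*np.arctan2(q[2],q[1]))-90;a=np.deg2rad(yw)
Ft=F[:2]@np.array([-np.sin(a),np.cos(a)])
print(s["clock"].round(1) if hasattr(s["clock"],"round") else s["clock"],s["tcp_pos"].round(4),"yaw",yw.round(2),"F",F.round(1),"M",M.round(3),"torque about nut (on tool, + resists cw)",(r[0]*F[1]-r[1]*F[0]).round(3),"+Mz",M[2].round(3),"Ft(wr y)",Ft.round(2))
E
python3 st.py; python3 arc.py 4.5 -7.5 8; python3 arc.py -7.5 -15.5 8
```

```text
18.3 [ 0.4862 -0.038   0.0496] yaw 4.53 F [ 2.2 -2.3 -4.9] M [-0.415 -0.321  0.12 ] torque about nut (on tool, + resists cw) 0.232 +Mz 0.12 Ft(wr y) -2.49
[[-0.0002, 0.0025, 0, -1.5, 255], [-0.0001, 0.0024, 0, -1.5, 255], [0.0, 0.0025, 0, -1.5, 255], [0.0, 0.0025, 0, -1.5, 255], [0.0001, 0.0024, 0, -1.5, 255], [0.0002, 0.0025, 0, -1.5, 255], [0.0002, 0.0024, 0, -1.5, 255], [0.0003, 0.0025, 0, -1.5, 255]]
[[0.0002, 0.0016, 0, -1.0, 255], [0.0003, 0.0016, 0, -1.0, 255], [0.0003, 0.0016, 0, -1.0, 255], [0.0003, 0.0016, 0, -1.0, 255], [0.0003, 0.0016, 0, -1.0, 255], [0.0004, 0.0016, 0, -1.0, 255], [0.0004, 0.0016, 0, -1.0, 255], [0.0004, 0.0016, 0, -1.0, 255]]
```

Request:
send_rows(targets=[[-0.0002,0.0025,0,-1.5,255],[-0.0001,0.0024,0,-1.5,255],[0,0.0025,0,-1.5,255],[0,0.0025,0,-1.5,255]])

```text
clock: 18.7
tcp_pos: [0.4859, -0.0283, 0.0496]
orientation: [0.001, 0.716, 0.698, 0.0]
wrist_force: [2.9, -2.0, -3.2]
finger_gap: 0.0122
```

```bash
python3 st.py
```

```text
18.7 [ 0.4859 -0.0283  0.0496] yaw -1.42 F [ 2.9 -2.  -3.2] M [-0.468 -0.352  0.15 ] torque about nut (on tool, + resists cw) 0.184 +Mz 0.15 Ft(wr y) -1.96
```

Request:
send_rows(targets=[[0.0001,0.0016,0,-1,255],[0.0001,0.0016,0,-1,255],[0.0001,0.0016,0,-1,255],[0.0001,0.0016,0,-1,255]])

```text
clock: 19.1
tcp_pos: [0.4862, -0.0217, 0.0496]
orientation: [0.001, 0.74, 0.673, 0.0]
wrist_force: [4.0, -4.1, -3.8]
finger_gap: 0.0125
```

```bash
python3 st.py
```

```text
19.1 [ 0.4862 -0.0217  0.0496] yaw -5.44 F [ 4.  -4.1 -3.8] M [-0.696 -0.655  0.04 ] torque about nut (on tool, + resists cw) 0.342 +Mz 0.04 Ft(wr y) -3.66
```

Still only running torque (0.38). Slow degree-by-degree to the stop.

Request:
send_rows(targets=[[0.0001,0.0016,0,-1,255],[0.0002,0.0016,0,-1,255]])

```text
clock: 19.3
tcp_pos: [0.4866, -0.0185, 0.0496]
orientation: [0.001, 0.751, 0.66, 0.0]
wrist_force: [4.2, -4.0, -4.2]
finger_gap: 0.0124
```

```bash
python3 st.py
```

```text
19.3 [ 0.4866 -0.0185  0.0496] yaw -7.44 F [ 4.2 -4.  -4.2] M [-0.766 -0.716  0.026] torque about nut (on tool, + resists cw) 0.317 +Mz 0.026 Ft(wr y) -3.39
```

Request:
send_rows(targets=[[0.0002,0.0016,0,-1,255]])

```text
clock: 19.4
tcp_pos: [0.4868, -0.0169, 0.0496]
orientation: [0.001, 0.757, 0.653, 0.0]
wrist_force: [4.0, -4.5, -4.7]
finger_gap: 0.0126
```

```bash
python3 st.py
```

```text
19.4 [ 0.4868 -0.0169  0.0496] yaw -8.44 F [ 4.  -4.5 -4.7] M [-0.742 -0.696  0.082] torque about nut (on tool, + resists cw) 0.364 +Mz 0.082 Ft(wr y) -3.89
```

Request:
send_rows(targets=[[0.0002,0.0016,0,-1,255]])

```text
clock: 19.5
tcp_pos: [0.487, -0.0153, 0.0496]
orientation: [0.001, 0.763, 0.647, 0.0]
wrist_force: [5.2, -3.2, -3.3]
finger_gap: 0.0123
```

```bash
python3 st.py
```

```text
19.5 [ 0.487  -0.0153  0.0496] yaw -9.44 F [ 5.2 -3.2 -3.3] M [-0.735 -0.694  0.116] torque about nut (on tool, + resists cw) 0.213 +Mz 0.116 Ft(wr y) -2.28
```

Request:
send_rows(targets=[[0.0003,0.0008,0,-0.5,255],[0.0002,0.0008,0,-0.5,255]])

```text
clock: 19.7
tcp_pos: [0.4873, -0.0137, 0.0496]
orientation: [0.001, 0.768, 0.64, 0.0]
wrist_force: [4.0, -3.4, -3.2]
finger_gap: 0.0124
```

```bash
python3 st.py
```

```text
19.7 [ 0.4873 -0.0137  0.0496] yaw -10.42 F [ 4.  -3.4 -3.2] M [-0.726 -0.623  0.025] torque about nut (on tool, + resists cw) 0.247 +Mz 0.025 Ft(wr y) -2.64
```

Request:
send_rows(targets=[[0.0002,0.0008,0,-0.5,255]])

```text
clock: 19.8
tcp_pos: [0.4875, -0.0129, 0.0496]
orientation: [0.001, 0.771, 0.637, 0.0]
wrist_force: [3.6, -2.2, -3.3]
finger_gap: 0.0124
```

```bash
python3 st.py
```

```text
19.8 [ 0.4875 -0.0129  0.0496] yaw -10.92 F [ 3.6 -2.2 -3.3] M [-0.683 -0.555  0.089] torque about nut (on tool, + resists cw) 0.135 +Mz 0.089 Ft(wr y) -1.44
```

Request:
send_rows(targets=[[0.0002,0.0008,0,-0.5,255]])

```text
clock: 19.9
tcp_pos: [0.4876, -0.0121, 0.0496]
orientation: [0.001, 0.774, 0.633, 0.0]
wrist_force: [3.3, -3.6, -3.2]
finger_gap: 0.0125
```

```bash
python3 st.py
```

```text
19.9 [ 0.4876 -0.0121  0.0496] yaw -11.41 F [ 3.3 -3.6 -3.2] M [-0.71  -0.565  0.087] torque about nut (on tool, + resists cw) 0.267 +Mz 0.087 Ft(wr y) -2.86
```

Request:
send_rows(targets=[[0.0002,0.0008,0,-0.5,255]])

```text
clock: 20.0
tcp_pos: [0.4878, -0.0113, 0.0496]
orientation: [0.001, 0.777, 0.63, 0.0]
wrist_force: [3.4, -3.6, -3.6]
finger_gap: 0.0123
```

```bash
python3 st.py
```

```text
20.0 [ 0.4878 -0.0113  0.0496] yaw -11.92 F [ 3.4 -3.6 -3.6] M [-0.748 -0.591  0.015] torque about nut (on tool, + resists cw) 0.261 +Mz 0.015 Ft(wr y) -2.8
```

Request:
send_rows(targets=[[0.0002,0.0008,0,-0.5,255],[0.0002,0.0008,0,-0.5,255]])

```text
clock: 20.2
tcp_pos: [0.4881, -0.0097, 0.0496]
orientation: [0.001, 0.782, 0.623, 0.0]
wrist_force: [2.6, -4.1, -3.2]
finger_gap: 0.0126
```

```bash
python3 st.py
```

```text
20.2 [ 0.4881 -0.0097  0.0496] yaw -12.92 F [ 2.6 -4.1 -3.2] M [-0.812 -0.624  0.081] torque about nut (on tool, + resists cw) 0.322 +Mz 0.081 Ft(wr y) -3.45
```

Request:
send_rows(targets=[[0.0002,0.0008,0,-0.5,255]])

```text
clock: 20.3
tcp_pos: [0.4884, -0.0089, 0.0496]
orientation: [0.001, 0.785, 0.62, 0.0]
wrist_force: [2.6, -3.2, -3.6]
finger_gap: 0.0125
```

```bash
python3 st.py
```

```text
20.3 [ 0.4884 -0.0089  0.0496] yaw -13.42 F [ 2.6 -3.2 -3.6] M [-0.792 -0.561  0.109] torque about nut (on tool, + resists cw) 0.237 +Mz 0.109 Ft(wr y) -2.54
```

Request:
send_rows(targets=[[0.0002,0.0008,0,-0.5,255]])

```text
clock: 20.4
tcp_pos: [0.4885, -0.0082, 0.0495]
orientation: [0.001, 0.788, 0.616, 0.0]
wrist_force: [3.3, -4.8, -3.3]
finger_gap: 0.0127
```

```bash
python3 st.py
```

```text
20.4 [ 0.4885 -0.0082  0.0495] yaw -13.92 F [ 3.3 -4.8 -3.3] M [-0.949 -0.5    0.203] torque about nut (on tool, + resists cw) 0.363 +Mz 0.203 Ft(wr y) -3.88
```

Request:
send_rows(targets=[[0.0001,0.0004,0,-0.25,255]])

```text
clock: 20.5
tcp_pos: [0.4886, -0.0079, 0.0496]
orientation: [0.001, 0.789, 0.615, -0.0]
wrist_force: [3.3, -4.4, -3.8]
finger_gap: 0.0125
```

```bash
python3 st.py
```

```text
20.5 [ 0.4886 -0.0079  0.0496] yaw -14.15 F [ 3.3 -4.4 -3.8] M [-1.046 -0.524  0.228] torque about nut (on tool, + resists cw) 0.322 +Mz 0.228 Ft(wr y) -3.44
```

Request:
send_rows(targets=[[0,0,0,0,255]])

```text
clock: 20.6
tcp_pos: [0.4886, -0.0079, 0.0496]
orientation: [0.001, 0.789, 0.615, -0.0]
wrist_force: [3.3, -4.2, -3.3]
finger_gap: 0.0119
```

```bash
python3 st.py
```

```text
20.6 [ 0.4886 -0.0079  0.0496] yaw -14.15 F [ 3.3 -4.2 -3.3] M [-0.921 -0.478  0.153] torque about nut (on tool, + resists cw) 0.306 +Mz 0.153 Ft(wr y) -3.27
```

Request:
send_rows(targets=[[0.0001,0.0005,0,-0.25,255],[0,0,0,0,255]])

```text
clock: 20.8
tcp_pos: [0.4887, -0.0076, 0.0496]
orientation: [0.001, 0.79, 0.613, -0.0]
wrist_force: [3.1, -5.2, -3.5]
finger_gap: 0.0125
```

```bash
python3 st.py
```

```text
20.8 [ 0.4887 -0.0076  0.0496] yaw -14.4 F [ 3.1 -5.2 -3.5] M [-1.092 -0.559  0.243] torque about nut (on tool, + resists cw) 0.398 +Mz 0.243 Ft(wr y) -4.25
```

Request:
send_rows(targets=[[0.0001,0.0005,0,-0.25,255],[0,0,0,0,255]])

```text
clock: 21.0
tcp_pos: [0.4888, -0.0072, 0.0496]
orientation: [0.001, 0.791, 0.611, -0.0]
wrist_force: [3.0, -6.1, -3.3]
finger_gap: 0.0124
```

```bash
python3 st.py
```

```text
21.0 [ 0.4888 -0.0072  0.0496] yaw -14.65 F [ 3.  -6.1 -3.3] M [-1.133 -0.532  0.233] torque about nut (on tool, + resists cw) 0.48 +Mz 0.233 Ft(wr y) -5.13
```

```bash
python3 look.py 10
```

```text
21.0 [ 0.4888 -0.0072  0.0496] yaw -14.65 [ 3.  -6.1 -3.3] [-1.133 -0.532  0.233] [-0.18  0.28 -0.47  0.81 -0.    0.08]
top []
side [(array([ 0.5765, -0.036 ,  0.041 ]), 0.67)]
```

View pics/top10.png

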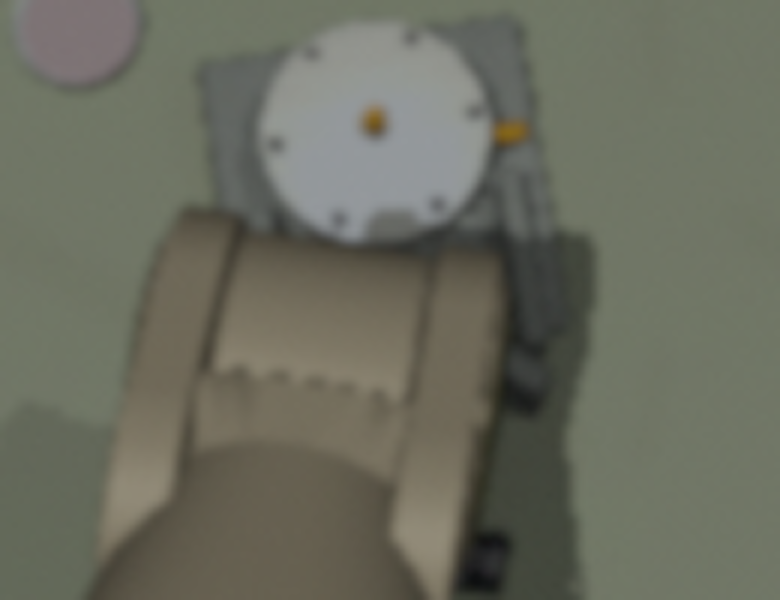

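View pics/side10.png

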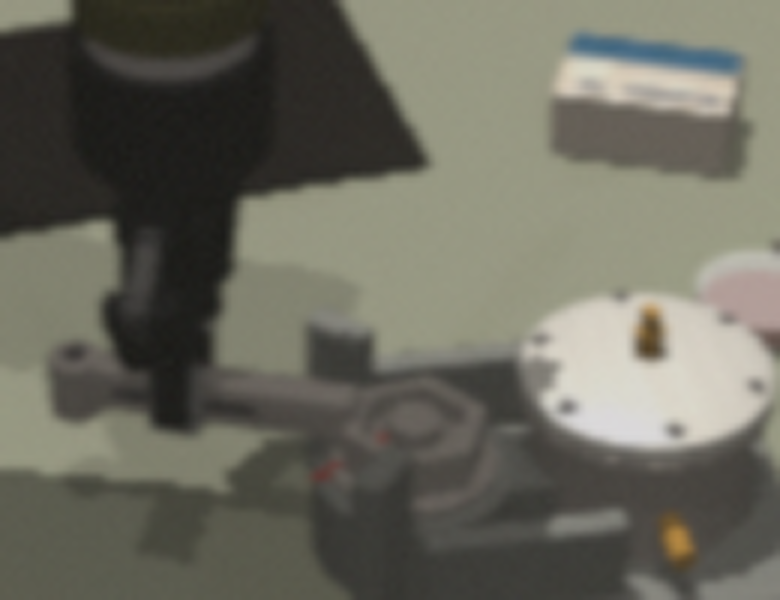

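Request:
send_rows(targets=[[0.0001,0.0005,0,-0.25,255],[0.0001,0.0005,0,-0.25,255],[0,0,0,0,255]])

```text
clock: 21.5
tcp_pos: [0.489, -0.0065, 0.0496]
orientation: [0.001, 0.794, 0.608, -0.0]
wrist_force: [3.9, -5.8, -4.0]
finger_gap: 0.0126
```

```bash
python3 st.py
```

```text
21.5 [ 0.489  -0.0065  0.0496] yaw -15.16 F [ 3.9 -5.8 -4. ] M [-1.412 -0.454  0.293] torque about nut (on tool, + resists cw) 0.432 +Mz 0.293 Ft(wr y) -4.61
```

Request:
send_rows(targets=[[0.0001,0.0005,0,-0.25,255],[0,0,0,0,255]])

```text
clock: 21.7
tcp_pos: [0.489, -0.0061, 0.0496]
orientation: [0.001, 0.795, 0.606, -0.001]
wrist_force: [2.5, -7.3, -3.4]
finger_gap: 0.0123
```

```bash
python3 st.py
```

```text
21.7 [ 0.489  -0.0061  0.0496] yaw -15.4 F [ 2.5 -7.3 -3.4] M [-1.496 -0.462  0.262] torque about nut (on tool, + resists cw) 0.596 +Mz 0.262 Ft(wr y) -6.36
```

Request:
send_rows(targets=[[0.0001,0.0005,0,-0.2,255],[0.0001,0.0005,0,-0.2,255],[0.0001,0.0005,0,-0.2,255],[0,0,0,0,255]])

```text
clock: 22.1
tcp_pos: [0.4893, -0.0052, 0.0496]
orientation: [0.002, 0.799, 0.602, -0.001]
wrist_force: [2.4, -9.1, -3.3]
finger_gap: 0.0126
```

```bash
python3 st.py
```

```text
22.1 [ 0.4893 -0.0052  0.0496] yaw -16.02 F [ 2.4 -9.1 -3.3] M [-1.84  -0.412  0.368] torque about nut (on tool, + resists cw) 0.759 +Mz 0.368 Ft(wr y) -8.1
```

Request:
send_rows(targets=[[0.0001,0.0005,0,-0.2,255],[0.0001,0.0005,0,-0.2,255],[0,0,0,0,255]])

```text
clock: 22.4
tcp_pos: [0.4895, -0.0045, 0.0496]
orientation: [0.002, 0.801, 0.599, -0.001]
wrist_force: [2.6, -10.1, -2.8]
finger_gap: 0.0125
```

```bash
python3 st.py
```

```text
22.4 [ 0.4895 -0.0045  0.0496] yaw -16.44 F [  2.6 -10.1  -2.8] M [-2.048 -0.401  0.338] torque about nut (on tool, + resists cw) 0.836 +Mz 0.338 Ft(wr y) -8.93
```

Request:
send_rows(targets=[[0.0001,0.0006,0,-0.2,255],[0,0,0,0,255],[0,0,0,0,255]])

```text
clock: 22.7
tcp_pos: [0.4896, -0.0042, 0.0496]
orientation: [0.002, 0.802, 0.597, -0.001]
wrist_force: [3.0, -10.4, -4.0]
finger_gap: 0.0124
```

```bash
python3 st.py
```

```text
22.7 [ 0.4896 -0.0042  0.0496] yaw -16.64 F [  3.  -10.4  -4. ] M [-2.258 -0.328  0.393] torque about nut (on tool, + resists cw) 0.854 +Mz 0.393 Ft(wr y) -9.12
```

Request:
send_rows(targets=[[0,0,0,0,255],[0,0,0,0,255],[0,0,0,0,255],[0,0,0,0,255]])

```text
clock: 23.1
tcp_pos: [0.4896, -0.0042, 0.0496]
orientation: [0.002, 0.802, 0.597, -0.001]
wrist_force: [2.3, -11.2, -3.0]
finger_gap: 0.0123
```

```bash
python3 st.py
```

```text
23.1 [ 0.4896 -0.0042  0.0496] yaw -16.64 F [  2.3 -11.2  -3. ] M [-2.301 -0.338  0.323] torque about nut (on tool, + resists cw) 0.94 +Mz 0.323 Ft(wr y) -10.04
```

Request:
send_rows(targets=[[0,0,0,0,255],[0,0,0,0,255],[0,0,0,0,255],[0,0,0,0,255]])

```text
clock: 23.5
tcp_pos: [0.4896, -0.0042, 0.0496]
orientation: [0.002, 0.802, 0.597, -0.001]
wrist_force: [2.1, -11.0, -2.9]
finger_gap: 0.0125
```

```bash
python3 st.py
```

```text
23.5 [ 0.4896 -0.0042  0.0496] yaw -16.64 F [  2.1 -11.   -2.9] M [-2.222 -0.332  0.347] torque about nut (on tool, + resists cw) 0.931 +Mz 0.347 Ft(wr y) -9.95
```

Request:
send_rows(targets=[[-0.0002,-0.0016,0,0.8,255],[-0.0003,-0.0016,0,0.8,255],[-0.0003,-0.0016,0,0.8,255],[0,0,0,0,255]])

```text
clock: 23.9
tcp_pos: [0.4888, -0.0071, 0.0495]
orientation: [0.001, 0.789, 0.614, 0.0]
wrist_force: [3.1, -4.1, -2.5]
finger_gap: 0.0124
```

```bash
python3 st.py
```

```text
23.9 [ 0.4888 -0.0071  0.0495] yaw -14.23 F [ 3.1 -4.1 -2.5] M [-0.907 -0.487 -0.228] torque about nut (on tool, + resists cw) 0.299 +Mz -0.228 Ft(wr y) -3.22
```

Request:
send_rows(targets=[[-0.0002,-0.0016,0,0.5,255],[-0.0002,-0.0016,0,0.6,255],[-0.0002,-0.001,0,0.6,255],[0,0,0,0,255]])

```text
clock: 24.3
tcp_pos: [0.4879, -0.0104, 0.0494]
orientation: [-0.0, 0.779, 0.627, 0.0]
wrist_force: [2.9, -0.3, -2.4]
finger_gap: 0.0121
```

```bash
python3 st.py
```

```text
24.3 [ 0.4879 -0.0104  0.0494] yaw -12.42 F [ 2.9 -0.3 -2.4] M [-0.156 -0.768  0.035] torque about nut (on tool, + resists cw) -0.031 +Mz 0.035 Ft(wr y) 0.33
```

Request:
send_rows(targets=[[0.0003,-0.0016,0,1,255],[0.0003,-0.0016,0,1,255],[0,0,0,0,255],[0,0,0.002,0,255],[0,0,0,0,255]])

```text
clock: 24.8
tcp_pos: [0.4877, -0.0137, 0.0512]
orientation: [-0.001, 0.769, 0.64, -0.0]
wrist_force: [0.6, -0.0, -2.1]
finger_gap: 0.0125
```

```bash
python3 st.py
```

```text
24.8 [ 0.4877 -0.0137  0.0512] yaw -10.45 F [ 0.6 -0.  -2.1] M [ 0.034  0.12  -0.015] torque about nut (on tool, + resists cw) -0.011 +Mz -0.015 Ft(wr y) 0.12
```

Request:
send_rows(targets=[[0,0,0.003,0,255],[0,0,0.004,0,255],[0,0,0.006,0,255],[0,0,0.01,0,255],[0,0,0.02,0,255],[0,0,0.025,0,255],[0,0,0.02,0,255],[0,0,0,0,255]])

```text
clock: 25.6
tcp_pos: [0.4907, -0.0143, 0.1429]
orientation: [0.003, 0.769, 0.64, 0.002]
wrist_force: [1.3, -0.2, -2.7]
finger_gap: 0.0121
```

```bash
python3 look.py 11
```

```text
25.6 [ 0.4907 -0.0143  0.1429] yaw -10.45 [ 1.3 -0.2 -2.7] [0.043 0.02  0.015] [-0.19  0.19 -0.33  1.04  0.   -0.01]
top []
side [(array([ 0.5793, -0.0371,  0.133 ]), 0.6), (array([ 0.7412,  0.122 , -0.0042]), 0.23)]
```

View pics/side11.png

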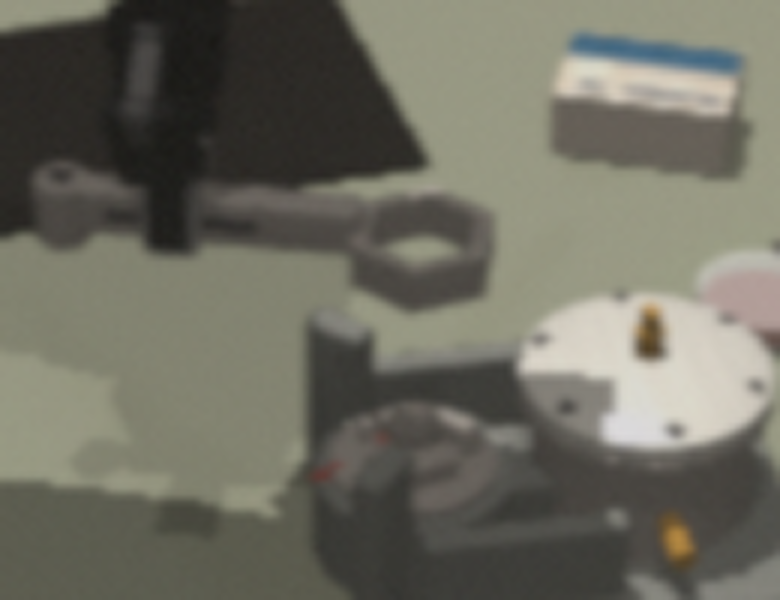

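Request:
send_rows(targets=[[-0.004,0.02,0,2.5,255],[-0.004,0.03,0,2.5,255],[-0.004,0.035,0,2.5,255],[-0.004,0.035,0,2.5,255],[-0.004,0.035,0,2.5,255],[-0.004,0.035,0,2.5,255],[-0.004,0.035,-0.01,2.5,255],[-0.004,0.03,-0.02,2.5,255],[-0.004,0.02,-0.03,2.5,255],[-0.003,0.007,-0.03,2.3,255],[0,0,-0.02,0,255],[0,0,0,0,255]])

```text
clock: 27.0
tcp_pos: [0.4453, 0.267, 0.0251]
orientation: [-0.002, 0.613, 0.79, -0.004]
wrist_force: [-0.7, -0.4, -1.7]
finger_gap: 0.0123
```

Request:
send_rows(targets=[[0.002,0,0,0,255],[0,0,0,0,255]])

```text
clock: 27.2
tcp_pos: [0.4526, 0.2682, 0.0303]
orientation: [0.0, 0.614, 0.79, 0.001]
wrist_force: [0.5, -0.5, -2.5]
finger_gap: 0.0122
```

Request:
send_rows(targets=[[0,0,-0.008,0,255],[0,0,-0.006,0,255],[0,0,-0.004,0,255],[0,0,-0.002,0,255],[0,0,0,0,255]])

```text
clock: 27.7
tcp_pos: [0.451, 0.2679, 0.0089]
orientation: [-0.0, 0.613, 0.79, -0.0]
wrist_force: [-0.3, -1.0, -2.9]
finger_gap: 0.0124
```

Request:
send_rows(targets=[[0,0,-0.001,0,255],[0,0,0,0,255]])

```text
clock: 27.9
tcp_pos: [0.4514, 0.2681, 0.0084]
orientation: [0.0, 0.613, 0.79, 0.0]
wrist_force: [0.1, -0.5, -2.7]
finger_gap: 0.0126
```

Request:
send_rows(targets=[[0,0,-0.001,0,255],[0,0,0,0,255]])

```text
clock: 28.1
tcp_pos: [0.4515, 0.2682, 0.0079]
orientation: [0.0, 0.613, 0.79, 0.0]
wrist_force: [-1.9, -0.2, 3.7]
finger_gap: 0.0125
```

Touching the mat. Release to a partial opening, then rise.

Request:
send_rows(targets=[[0,0,0,0,210],[0,0,0,0,180],[0,0,0,0,150],[0,0,0,0,120],[0,0,0,0,120],[0,0,0,0,120],[0,0,0.005,0,120],[0,0,0.015,0,120],[0,0,0.03,0,120],[0,0,0.04,0,120],[0,0,0.04,0,120],[0,0,0.04,0,120]])

```text
clock: 29.3
tcp_pos: [0.451, 0.268, 0.1793]
orientation: [-0.0, 0.613, 0.79, 0.0]
wrist_force: [1.6, 0.2, -0.3]
finger_gap: 0.0451
```

Request:
send_rows(targets=[[-0.01,0.02,0.02,0,120],[-0.02,0.04,0,0,120],[-0.02,0.04,0,0,120],[-0.02,0.04,0,0,120],[0,0,0,0,120],[0,0,0,0,120]])

```text
clock: 29.9
tcp_pos: [0.3805, 0.4088, 0.1974]
orientation: [0.0, 0.612, 0.791, -0.0]
wrist_force: [0.5, 0.2, -0.8]
finger_gap: 0.0453
```

```bash
python3 look.py 12; python3 - <<'E'
import numpy as np,cv2
for c in("top","side"):
    cv2.imwrite(f"pics/{c}12f.png",np.load(f"/tmp/{c}12.npz")["img"][:,:,::-1])
E
```

```text
29.9 [0.3805 0.4088 0.1974] yaw 14.5 [ 0.5  0.2 -0.8] [ 0.009  0.03  -0.013] [ 0.68  0.29 -0.07  1.21 -0.    0.42]
top [(array([5.409e-01, 2.892e-01, 4.000e-04]), 0.8)]
side [(array([5.407e-01, 2.851e-01, 1.000e-04]), 0.81), (array([ 0.5682, -0.079 , -0.0022]), 0.65)]
```

View pics/top12.png

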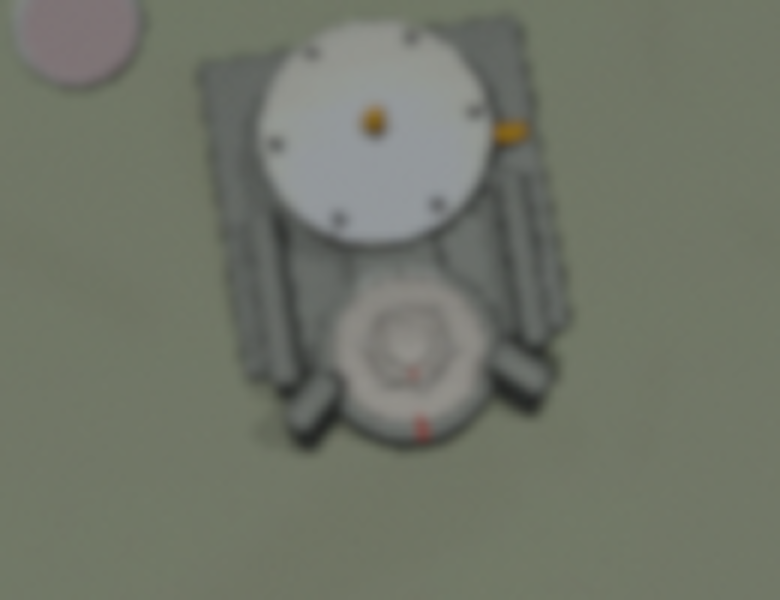

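View pics/side12f.png

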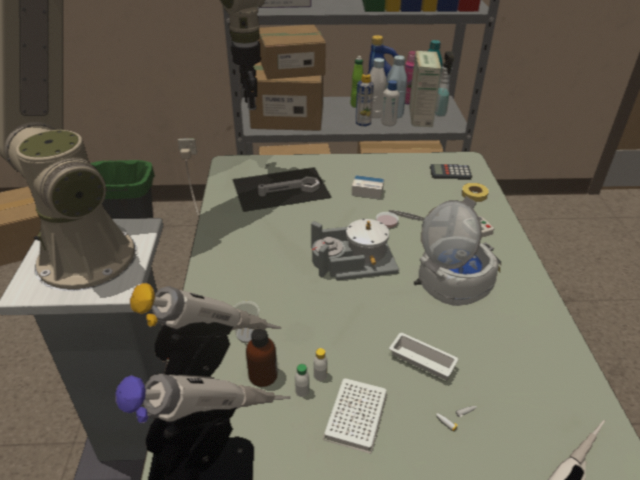

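View pics/top12f.png

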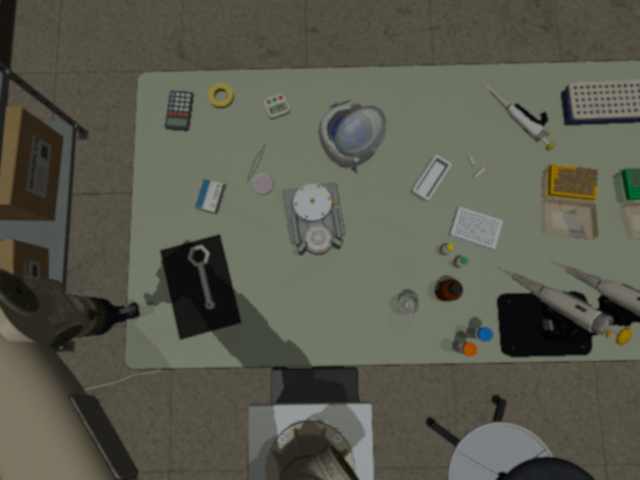

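The top view shows the flange mark at (421,422) meeting the post mark at (424,435). The wrench lies flat on the mat, the other things haven't moved, and the gripper is clear.

```bash
python3 -c "
from workcell import ticket;print(ticket.hand_in())"
```

```text
the job is handed in; nothing more can be done
None
```

The nut is tight against its stop and snug, and the wrench is lying flat back on the mat; I handed the job in at about 30 s.

- **Tightening:** I turned the nut in two strokes with one lift and reseat between them. The ring went onto the hexagon each time with no noticeable contact force. I never drove the handle to its limit at the guard walls; the nearest it came was about 6.6° short of the left one.
- **Final lean:** The running torque was about 0.35 N m, and the resistance rose at the stop, where I held about 1.25 N m for roughly 1 s. I worked this torque out from the wrist force and moment readings, which scatter by about ±0.1 N m. The sideways force at the grip was 9 to 10 N, and the gripper's twist supplied the rest of the torque.
- **Final pictures:** The red marks on the flange and post meet. The wrench is on the mat within a few millimetres of where it started. The other things on the bench look unmoved, though I checked that by eye in the pictures and did not measure it. The gripper is clear of everything.
- **What disagreed:** I expected the stop at a wrench yaw of about −12°, but the torque only began to rise near −13.9°. After the first stroke the marks put the nut 3 to 4° off the value I got from the wrench. Both are within the play of the fit and what I can read from the pictures.

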